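# Stock a vial bin, hang and lock it on the louvre rack and book it in

### The job

Stand every blue-capped vial from the worktop upright in the blue bin and hang the bin by its lip on the top louvre of the rack, in the free place under the keeper. The keeper has been left shut over the empty slot, so turn its knob counterclockwise out of the way first; once the bin hangs there stocked, turn it back clockwise until it clicks over the bin's lip, and only then book the stock in on the keypad: press the white key, then the blue key, then the green key, one at a time, and no other key. Leave the other vials and bottles where they stand.

Things in the scene. Friction and masses are not known exactly. Their poses are not given: they have to be found in the camera images.
- bin: Loose blue open bin, 188 (x) x 114 (y) mm, about 0.25 kg; origin at its underside's centre, lipped back at its +x. Walls and floor 4 mm; side walls 46, front 34, back 88 mm high. A web on y = 0 (6 mm, 34 high) and cross ribs (4 mm, 32 high) at x = +-21, +-71 make 4 cells of 46 x 50 mm for vials, centres x = +-46, y = +-28. Carrying grip in the middle: 46 long in x, 18 thick in y, z = 34 to 90; pinch its 18 mm at z about 66.
- bin_lip (a point): Middle of the tip of the bin's down-turned lip, at x = 107.5, y = 0, z = 68 mm in the bin's frame; axes as the bin's. From the back wall's top a flange 70 mm wide (y), 4 mm thick, top at z = 88, runs 15 mm backward and ends in the lip, 3 mm thick: a gap of 12 mm between lip and back wall takes the louvre's edge.
- rack: Fixed grey louvre rack. Origin on the worktop below its panel's front face, mid free place; bins hang on its -x side. Panel y = -89 to +203, 166 mm high; foot plate x = -65 to 85, 8 mm thick. Two louvres along y with upturned edges, x = -17 to -14, tops at z = 160 and 96. On the lower one hangs a fixed purple bin with vials: y = 80 to 170, x to -150, z to 105 mm.
- rail_slot (a point): Middle of the top louvre's 14 mm slot (between its edge and the panel) at the height of the edge's top: x = -7, y = 0, z = 160 mm in the rack's frame, mid free place (stops at y = +-46), below the keeper. Axes as the rack's. Hung, the bin's flange rests on the edge, lip tip about 16 mm below this point, and the bin leans forward about 0.1 rad against the lower louvre.
- keeper (a joint): Angle (rad, 0 to 1.4) of the keeper on the rack's top, a steel finger with a black wing knob on a vertical axis: 0 = shut, finger out over the slot and a hung bin's flange (rack's -x), barring the slot; 1.4 = parked along the rail. Grows counterclockwise seen from above; starts at 0. A spring detent drives it back to 0 below 0.7 and on to 1.4 beyond; turning takes about 0.12 N m.
- keeper_grip (a point): Middle of the keeper knob's wing, on its axis, 18 mm behind the panel's front, z = 204 mm. Wing 42 mm long, 14 mm thick, z = 184 to 216; round skirt below, radius 19 mm. Axes turn with the knob and are the rack's at joint 0. The wing lies along its x (along the finger, which points to -x).
- keypad: Fixed grey stock keypad, 155 (x) x 156 (y) x 26 mm, dark screen at its +x end (to 42 mm high). Origin at its underside's centre. Two rows of square spring keys, 26 mm wide, tops at z = 35 mm: far row (x = 0) purple, blue, grey at y = +47, 0, -47 mm; near row (x = -46 mm) white, red, green at y = +47, 0, -47 mm.
- key_white (a joint): Travel of the white key (m): 0 = up, 0.005 = fully down; it springs back. About 1.2 N starts it, 4.2 N holds it fully down; it counts as pressed beyond 0.0035.
- white_top (a point): Middle of the top face of the white key; moves down with it. Axes as the keypad's.
- key_blue (a joint): Travel of the blue key (m): 0 = up, 0.005 = fully down; it springs back. About 1.2 N starts it, 4.2 N holds it fully down; it counts as pressed beyond 0.0035.
- blue_top (a point): Middle of the top face of the blue key; moves down with it. Axes as the keypad's.
- key_green (a joint): Travel of the green key (m): 0 = up, 0.005 = fully down; it springs back. About 1.2 N starts it, 4.2 N holds it fully down; it counts as pressed beyond 0.0035.
- green_top (a point): Middle of the top face of the green key; moves down with it. Axes as the keypad's.
- key_purple (a joint): Travel of the purple key (m): 0 = up, 0.005 = fully down; it springs back. About 1.2 N starts it, 4.2 N holds it fully down; it counts as pressed beyond 0.0035.
- key_grey (a joint): Travel of the grey key (m): 0 = up, 0.005 = fully down; it springs back. About 1.2 N starts it, 4.2 N holds it fully down; it counts as pressed beyond 0.0035.
- key_red (a joint): Travel of the red key (m): 0 = up, 0.005 = fully down; it springs back. About 1.2 N starts it, 4.2 N holds it fully down; it counts as pressed beyond 0.0035.
- blue_vial_1: Glass vial with a blue cap, loose, standing, 37 mm across and 78 mm high (body to 64 mm, cap 30 mm across above 70 mm), about 82 g; origin at the centre of its underside, z up along it. May be absent.
- blue_vial_2: Glass vial with a blue cap, loose, standing, 37 mm across and 78 mm high (body to 64 mm, cap 30 mm across above 70 mm), about 82 g; origin at the centre of its underside, z up along it. May be absent.
- blue_vial_3: Glass vial with a blue cap, loose, standing, 37 mm across and 78 mm high (body to 64 mm, cap 30 mm across above 70 mm), about 82 g; origin at the centre of its underside, z up along it. May be absent.
- blue_vial_4: Glass vial with a blue cap, loose, standing, 37 mm across and 78 mm high (body to 64 mm, cap 30 mm across above 70 mm), about 82 g; origin at the centre of its underside, z up along it. May be absent.
- purple_vial: Bystander: smaller glass vial with a purple cap, 29 mm across, 61 mm high; origin at the centre of its underside.
- grey_vial: Bystander: glass vial with a grey cap, 33 mm across, 70 mm high; origin at the centre of its underside.
- saline_a: Bystander: white plastic infusion bottle, about 48 x 55 x 111 mm; origin at the middle of its underside.
- saline_b: Bystander: white plastic infusion bottle, about 48 x 55 x 111 mm; origin at the middle of its underside.
Things that resemble listed ones, but are neither listed nor needed, are in the scene too. Leave any pink or turquoise look-alike of the blue_vial_1 alone.

How it is judged:
By the outcome, as a careful person would: the job done as asked, in the order asked, and still so for the second after the job is handed in, with the robot touching nothing.
Of blue_vial_1, blue_vial_2, blue_vial_3, blue_vial_4 only 3 to 4 are there at a start; the rules pass over those that are not, and their reading is None.
At some moment in a run one of bin may be knocked a few centimetres aside while the robot is not near it.
It also fails if it takes over 192 s, if anything falls off the work surface, if the arm or the gripper's body presses on something with over 40 N, if the wrist force passes 120 N, or if a joint passes its speed limit or range.

### The arm

A 6-joint arm with a two-finger parallel gripper is mounted at the origin on a cart in front of the work surface, level with it; the furniture and walls round the work are solid. World frame = base frame: x ahead of the robot, y to its left, z up, the work surface at z = 0. Lengths are in m, angles in rad, forces in N, time in s.
With the tool pointing down it reaches from about 0.3 to 0.875 m from the base axis. Payload 4.2 kg.
Tool frame: the origin (TCP) lies on the centre line of the jaws, within the pads' length; the fingertips stand 19 mm ahead of it and the grasp point (between the pads) is the TCP (nose_length is the distance from the TCP to the fingertips, in m); z points along the fingers, y is the line along which they close (so a half turn about z gives the same grasp; the last joint's range is limited). The gripper opens to 85 mm and grips with 20 to 120 N. Pads are 22 mm wide; open, the fingers measure 114 mm over their backs; the gripper's body (76 mm by 85 mm) begins 54 mm behind the grasp point. The pads swing forward as they close: fully open they stand 13 mm farther back than shut.
Start: joints at [-0.02, 0.32, 1.565, -0, 1.257, -0.02], TCP at [0.575, 0, 0.25] pointing down, gripper open.
Joint ranges: [-3.11, 3.11], [-0.84, 2.01], [0.21, 2.61], [-1.34, 4.49], [0.05, 2.63], [-2.56, 2.56]. Speed limits (rad/s): [2.57, 2.57, 3.14, 3.14, 3.14, 3.14].

### API

Orientations are given as a unit quaternion [x, y, z, w].
In Python, from rig import * gives the robot as it stands.
- The arm moves only by the tool arm_command, never from a script. Its argument "plan" is a list of rows, each a list of 5 numbers: the finger opening in mm, from 0 to 85.4, then the shift along the world's x, y, z in mm, then the turn about the world's z in rad. In form: [[fingers, dx, dy, dz, spin], ...]. A call has 1 to 5 rows; each row is the pose to reach, as a shift and turn from the pose commanded when the call began; what a row does not reach only later rows make up. A row lasts 1/12 s, in which the tool goes at most 41.7 mm and 7.16 degrees, less where a joint would pass 70% of its speed; a pose out of reach is approached as far as the arm can. A call with a gripper value outside its range is refused whole. The fingers move at their own pace and stop on an object; the grip force is fixed at half the most. Time passes only in rows, so rows that repeat a pose let the fingers close. It gives the time, the measured TCP pose, the force, the opening and the grip force at its end, in the units of the state.
- state(): the state, without advancing time (a new reading comes with each control period).
- grab_frame(name): name is "scene" or "side" or "wrist"; returns the picture (400x640x3 uint8, blue, green, red); there is no depth.
- calibration(name): a dict with "fx", "fy", "cx", "cy" (pixels), "R" (3x3) and "t" (3): a world point X has camera coordinates R X + t. Camera axes: x right, y down, z forward; pixel columns grow to the right and rows downward; lengths in m; the calibration is good to about 2 mm. A picture is of the moment at which its call begins: read the wrist's pose just before it. calibration takes no time and is no camera call; for the wrist camera it gives the pose at the moment of the call.
- sign_off(): hands the job in; it is judged then, once.
The state is a dict: "clock": time; "joint_pos": joint angles; "qd": joint speeds; "effort": joint torques, N m; "ee_pos": TCP position; "ee_rot": TCP orientation; "ft_force": force on the tool from outside, world axes, zero at the start; "wrist_torque": the same for the moment, N m; "gripper_width": finger opening in m; "finger_force": force on a finger pad.
Only numpy, scipy, OpenCV 4.12 (cv2) and the standard library are available. Lean on these libraries where they do the work, as an engineer would, in place of code of your own. Each camera call takes 0.05 s, during which the arm holds its last target. There are 200 camera calls.

## Working session

There is one attempt and no reset: what is moved stays moved. The work goes in short steps, Python scripts to look and compute and a tool call to move; the robot and the scene stay as the last step left them, time stands still between calls to the robot, and variables do not carry over. Pictures are saved under pics/ and viewed, at most 14 in all, crops included, and the job is handed in when it is done.

Besides the shell and the picture viewer there is one more tool, called after ">>>" as name(argument=value, ...) on one line, values as JSON. arm_command: Moves the arm, as the interface text tells. Its arguments: {"type":"object","properties":{"plan":{"type":"array"}},"required":["plan"]}

```bash
mkdir -p pics; ls; cat > h.py <<'E'
from rig import *
import numpy as np, cv2
def ray(cal,u,v):
    R=np.array(cal["R"]);t=np.array(cal["t"])
    d=R.T@np.array([(u-cal["cx"])/cal["fx"],(v-cal["cy"])/cal["fy"],1.0]);return -R.T@t,d
def onz(cal,u,v,z):
    o,d=ray(cal,u,v);return o+d*(z-o[2])/d[2]
def proj(cal,X):
    c=np.array(cal["R"])@np.array(X)+np.array(cal["t"]);return cal["fx"]*c[0]/c[2]+cal["cx"],cal["fy"]*c[1]/c[2]+cal["cy"]
E
python3 - <<'E'
from h import *
s=state();print(s["clock"],s["ee_pos"],s["ee_rot"],s["gripper_width"])
for n in("scene","side","wrist"):
    c=calibration(n);R=np.array(c["R"]);print(n,c["fx"],(-R.T@np.array(c["t"])).round(3),R.round(2).tolist())
    cv2.imwrite(f"pics/{n}0.png",grab_frame(n))
E
```

```text
pics
0.0 [5.74547606e-01 3.68226122e-06 2.49471025e-01] [ 7.07123523e-01  7.07089458e-01 -6.22815857e-04 -6.57999429e-04] 0.08550357481957194
scene 446.6173390092679 [-0.024  0.93   0.67 ] [[-0.89, -0.46, 0.0], [-0.19, 0.36, -0.91], [0.42, -0.81, -0.4]]
side 413.51130740750074 [ 0.151 -0.953  0.836] [[0.9, -0.43, -0.0], [-0.26, -0.54, -0.8], [0.35, 0.73, -0.59]]
wrist 278.3799856613217 [0.575 0.074 0.375] [[1.0, -0.0, -0.0], [-0.0, -0.96, 0.29], [-0.0, -0.29, -0.96]]
```

View pics/scene0.png

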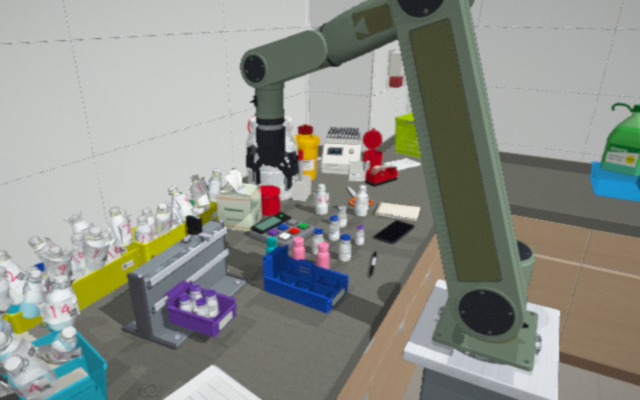

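View pics/side0.png

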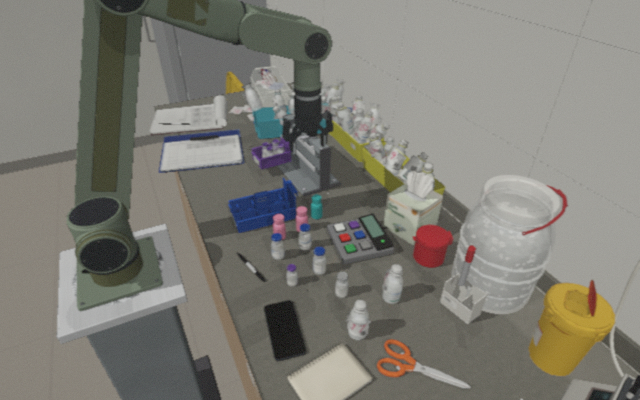

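View pics/wrist0.png

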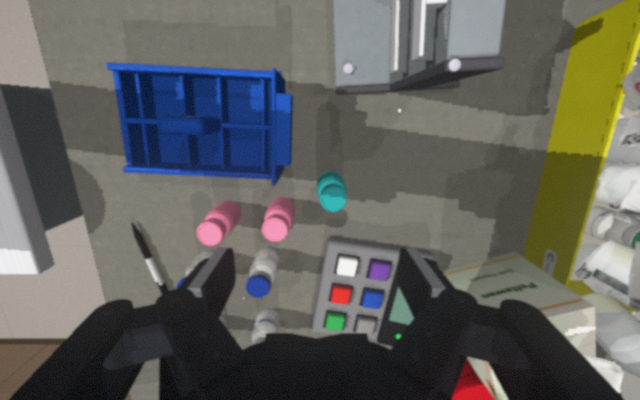

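The scene shows the bin (centre about 305,280), rack on the left, and vials around (318–345, 210–245). The side view shows blue caps near (277,240), (305,230) and (319,255). The wrist view shows the bin at (200,120), keypad at (365,295) and rack at (420,40). Now measuring.

```bash
python3 - <<'E'
from h import *
for n in("scene","side","wrist"):
    im=cv2.imread(f"pics/{n}0.png");c=calibration(n);h=cv2.cvtColor(im,cv2.COLOR_BGR2HSV)
    m=cv2.inRange(h,(108,120,50),(125,255,255))
    k,l,st,ce=cv2.connectedComponentsWithStats(m)
    print(n)
    for i in range(1,k):
        if st[i,4]>=12: print(st[i],ce[i].round(1),onz(c,*ce[i],.074).round(3))
# wrist corners
c=calibration("wrist")
for nm,u,v,z in[("bin FL",110,65,.034),("bin FR",126,169,.034),("binBackL",274,72,.088),("binBackR",275,182,.088),("grip",187,125,.09),("white",347,266,.035),("blue",372,298,.035),("green",335,322,.035),("purple",380,270,.035),("red",341,294,.035),("rackcornerfoot",336,92,.008),("foot R",503,70,.008)]:
    print(nm,onz(c,u,v,z).round(3))
a=cv2.imread("pics/scene0.png")[190:360,110:390];b=cv2.imread("pics/side0.png")[160:310,220:400]
cv2.imwrite("pics/c.png",np.vstack([cv2.resize(a,(600,364),interpolation=2),cv2.resize(b[40:140,20:],(600,236) if 0 else (600,236),interpolation=2)]))
E
```

```text
scene
[330 215   9   6  40] [333.8 217.7] [ 0.497 -0.229  0.074]
[277 223  11   7  54] [282.3 226.2] [ 0.608 -0.101  0.074]
[314 228   9   6  45] [317.8 230.8] [ 0.5   -0.125  0.074]
[341 234  10   6  49] [345.2 236.6] [ 0.414 -0.129  0.074]
[ 263  245   86   68 3364] [301.3 280.2] [0.417 0.129 0.074]
[ 35 263   9   8  44] [ 40.3 266.2] [1.029 0.384 0.074]
side
[165 131  73  11 198] [198.9 135.5] [0.349 0.543 0.074]
[ 229  179   68   53 2004] [263.3 207.3] [0.423 0.004 0.074]
[301 224   9   7  51] [304.6 227.1] [ 0.498 -0.133  0.074]
[354 231  11   8  60] [359.  234.3] [ 0.622 -0.226  0.074]
[272 234   9   7  54] [276.1 236.9] [ 0.411 -0.137  0.074]
[315 247  10   8  70] [319.1 250.5] [ 0.494 -0.236  0.074]
wrist
[  107    63   185   122 18275] [203.4 120.4] [0.457 0.069 0.074]
[246 276  24  22 397] [257.6 286.2] [ 0.501 -0.13   0.074]
[177 279   8  10  32] [180.  283.2] [ 0.405 -0.126  0.074]
[362 290  21  19 312] [371.8 298.8] [ 0.645 -0.149  0.074]
bin FL [0.345 0.127 0.034]
bin FR [0.339 0.01  0.034]
binBackL [0.535 0.113 0.088]
binBackR [0.531 0.006 0.088]
grip [0.447 0.064 0.09 ]
white [ 0.617 -0.125  0.035]
blue [ 0.654 -0.177  0.035]
green [ 0.602 -0.218  0.035]
purple [ 0.663 -0.131  0.035]
red [ 0.61  -0.17   0.035]
rackcornerfoot [0.599 0.101 0.008]
foot R [0.8   0.125 0.008]
```

View pics/c.png

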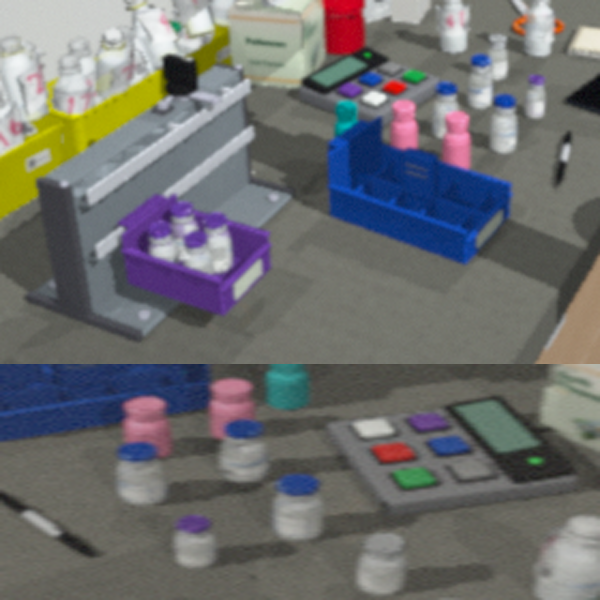

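Three blue vials, at about (0.500,-0.129), (0.413,-0.133) and (0.496,-0.233). No fourth is visible. Keeper first: I'm going above the rack with the jaws turned to close along y.

>>> arm_command(plan=[[85,10,60,40,-0.12],[85,20,120,70,-0.24],[85,25,190,90,-0.36],[85,25,190,90,-0.48],[85,25,190,90,-0.6]])

```text
clock: 0.57
ee_pos: [0.5994, 0.1877, 0.3394]
ee_rot: [0.886, 0.464, -0.0, 0.0]
ft_force: [1.2, -0.2, 0.2]
gripper_width: 0.0855
finger_force: 0.0
```

>>> arm_command(plan=[[85,0,0,0,-0.12],[85,0,0,0,-0.24],[85,0,0,0,-0.36],[85,0,0,0,-0.48],[85,0,0,0,-0.6]])

```text
clock: 0.98
ee_pos: [0.5994, 0.1863, 0.3383]
ee_rot: [0.983, 0.182, -0.0, 0.0]
ft_force: [-0.2, -0.2, 0.3]
gripper_width: 0.0852
finger_force: 0.0
```

>>> arm_command(plan=[[85,0,0,0,-0.12],[85,0,0,0,-0.24],[85,0,0,0,-0.37],[85,0,0,0,-0.37],[85,0,0,0,-0.37]])

```text
clock: 1.4
ee_pos: [0.5995, 0.1861, 0.3384]
ee_rot: [1.0, 0.002, -0.0, 0.0]
ft_force: [-0.3, -0.5, -0.2]
gripper_width: 0.0851
finger_force: 0.0
```

```bash
python3 - <<'E'
from h import *
import json
s=state();print(s["clock"],s["ee_pos"],s["ee_rot"],s["joint_pos"])
c=calibration("wrist");im=grab_frame("wrist");cv2.imwrite("pics/w1.png",im)
json.dump({k:np.array(v).tolist() for k,v in c.items()},open("w1.json","w"))
cv2.imwrite("pics/scene1.png",grab_frame("scene"))
E
```

```text
1.4 [0.59948784 0.18608257 0.33844097] [ 9.99998245e-01  1.83961632e-03 -3.30650836e-04  1.30372302e-04] [ 2.82683222e-01  3.69295472e-01  1.27187895e+00 -6.74021181e-05
  1.50112590e+00  1.84980503e+00]
```

View pics/w1.png

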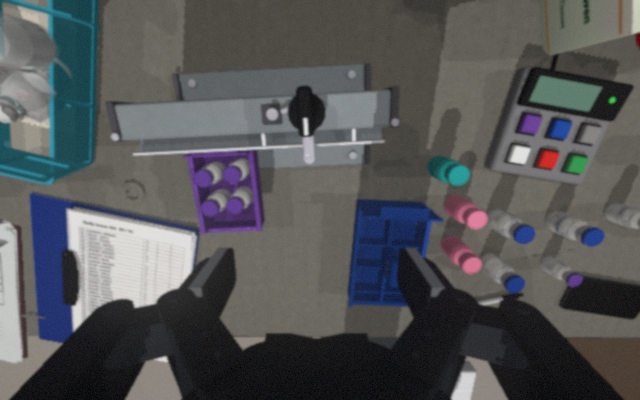

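```bash
python3 - <<'E'
from h import *
import json
c=json.load(open("w1.json"));im=cv2.imread("pics/w1.png")
for nm,u,v,z in[("edgeL",134,154,.16),("edgeR",384,142,.16),("knob",306,105,.216),("fingertip",309,160,.166),("panelL",115,138,.166),("panelR",394,123,.166),("stopL",264,138,.166),("stopR",353,135,.166),
 ("white",518,154,.035),("blue",560,128,.035),("green",576,164,.035),("purple",530,124,.035),("red",547,159,.035),("grey",590,133,.035)]:
    print(nm,onz(c,u,v,z).round(4))
cv2.imwrite("pics/c2.png",cv2.resize(im[60:190,220:420],(800,520),interpolation=2))
E
```

```text
edgeL [0.6327 0.3833 0.16  ]
edgeR [0.6461 0.1131 0.16  ]
knob [0.6816 0.1945 0.216 ]
fingertip [0.6275 0.1934 0.166 ]
panelL [0.6501 0.3962 0.166 ]
panelR [0.6659 0.1056 0.166 ]
stopL [0.6505 0.2404 0.166 ]
stopR [0.6537 0.1474 0.166 ]
white [ 0.6172 -0.1238  0.035 ]
blue [ 0.656  -0.1783  0.035 ]
green [ 0.602 -0.217  0.035]
purple [ 0.6617 -0.1322  0.035 ]
red [ 0.6097 -0.1702  0.035 ]
grey [ 0.6488 -0.2252  0.035 ]
```

View pics/c2.png

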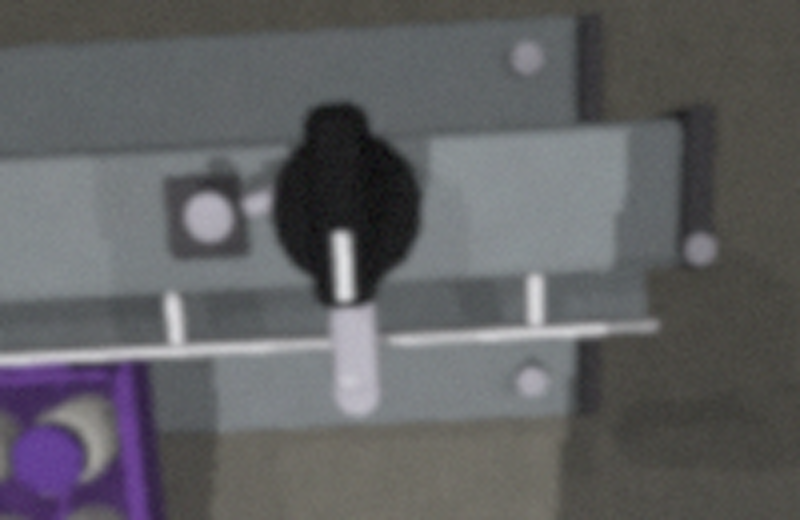

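Knob axis at about (0.677, 0.196), with the wing along x. The rack yaw is about +0.05. Descending in two stages.

>>> arm_command(plan=[[85,40,5,0,0.05],[85,77,10,-30,0.05],[85,77,10,-60,0.05],[85,77,10,-90,0.05],[85,77,10,-90,0.05]])

```text
clock: 1.92
ee_pos: [0.6739, 0.1952, 0.2404]
ee_rot: [1.0, 0.026, -0.007, 0.002]
ft_force: [-0.8, -0.4, -0.5]
gripper_width: 0.0851
finger_force: 0.0
```

```bash
python3 - <<'E'
from h import *
import time
s=state();print(s["clock"],s["ee_pos"],s["ee_rot"])
c=calibration("wrist");im=grab_frame("wrist");print(proj(c,(.677,.196,.216)))
cv2.imwrite("pics/w2.png",im[100:400,160:480].repeat(2,0).repeat(2,1))
for p in [(.677,.196,.216),(.658,.195,.216),(.696,.197,.216)]:print(proj(c,p))
E
```

```text
1.9167 [0.67388142 0.19520659 0.24037874] [ 0.99963109  0.02609392 -0.00730954  0.0018313 ]
(np.float64(314.48682509608324), np.float64(240.59882728874013))
(np.float64(314.48682509608324), np.float64(240.59882728874013))
(np.float64(314.5944955751164), np.float64(269.03906052846816))
(np.float64(314.3712634086909), np.float64(210.0741990663136))
```

View pics/w2.png

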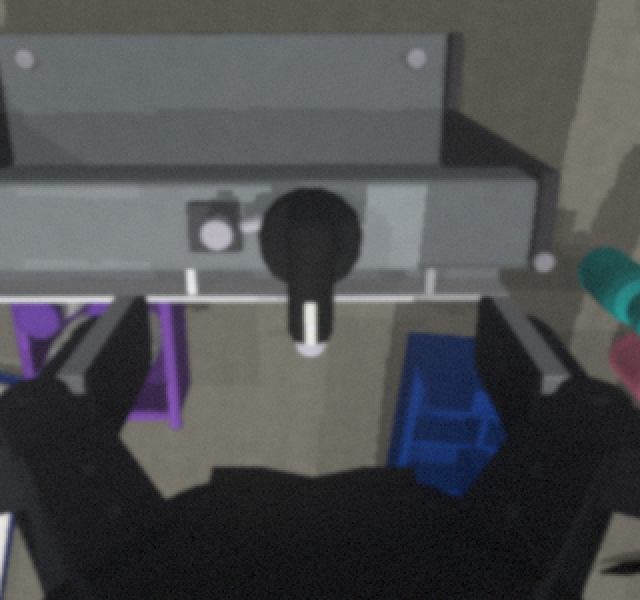

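The wing is centred at u≈315, as predicted. Descending and closing.

>>> arm_command(plan=[[85,0,0,0,0],[85,0,0,-15,0],[85,0,0,-30,0],[85,0,0,-41,0],[85,0,0,-41,0]])

```text
clock: 2.38
ee_pos: [0.6762, 0.1961, 0.2079]
ee_rot: [1.0, 0.026, -0.0, 0.0]
ft_force: [0.0, 0.2, -0.2]
gripper_width: 0.0849
finger_force: 0.0
```

>>> arm_command(plan=[[40,0,0,0,0],[10,0,0,0,0],[5,0,0,0,0],[5,0,0,0,0],[5,0,0,0,0]])

```text
clock: 2.8
ee_pos: [0.6768, 0.1962, 0.2085]
ee_rot: [1.0, 0.025, 0.001, -0.0]
ft_force: [-0.3, 0.6, -0.5]
gripper_width: 0.0249
finger_force: 0.0
```

>>> arm_command(plan=[[5,0,0,0,0],[5,0,0,0,0],[5,0,0,0,0],[5,0,0,0,0],[5,0,0,0,0]])

```text
clock: 3.22
ee_pos: [0.6768, 0.196, 0.2084]
ee_rot: [1.0, 0.025, 0.0, 0.0]
ft_force: [-0.5, -0.5, 4.1]
gripper_width: 0.013
finger_force: 59.9
```

>>> arm_command(plan=[[5,0,0,0,0.12],[5,0,0,0,0.24],[5,0,0,0,0.36],[5,0,0,0,0.48],[5,0,0,0,0.58]])

```text
clock: 3.63
ee_pos: [0.6767, 0.1962, 0.2084]
ee_rot: [0.95, 0.313, 0.0, -0.0]
ft_force: [-0.3, -0.3, 3.7]
gripper_width: 0.0131
finger_force: 59.9
```

>>> arm_command(plan=[[5,0,0,0,0.12],[5,0,0,0,0.24],[5,0,0,0,0.36],[5,0,0,0,0.48],[5,0,0,0,0.58]])

```text
clock: 4.05
ee_pos: [0.6764, 0.1964, 0.2084]
ee_rot: [0.821, 0.571, 0.0, -0.0]
ft_force: [-1.9, 0.7, 4.9]
gripper_width: 0.0128
finger_force: 60.1
```

>>> arm_command(plan=[[5,0,0,0,0.1],[5,0,0,0,0.2],[5,0,0,0,0.2],[5,0,0,0,0.2],[5,0,0,0,0.2]])

```text
clock: 4.47
ee_pos: [0.6763, 0.1964, 0.2084]
ee_rot: [0.762, 0.647, 0.0, -0.0]
ft_force: [-2.8, 0.2, 5.0]
gripper_width: 0.013
finger_force: 60.2
```

>>> arm_command(plan=[[40,0,0,0,0],[60,0,0,0,0],[60,0,0,0,0],[60,0,0,20,0],[60,0,0,50,0]])

```text
clock: 4.88
ee_pos: [0.6751, 0.1956, 0.2539]
ee_rot: [0.762, 0.648, -0.004, -0.002]
ft_force: [-0.1, 0.7, -0.5]
gripper_width: 0.0601
finger_force: 0.0
```

Keeper parked at about 1.36 rad. Now going over the vials for a close look.

>>> arm_command(plan=[[85,-15,-36,30,0.1],[85,-30,-72,40,0.16],[85,-46,-108,40,0.16],[85,-62,-144,40,0.16],[85,-78,-180,40,0.16]])

```text
clock: 5.3
ee_pos: [0.5977, 0.0145, 0.2979]
ee_rot: [0.707, 0.707, 0.0, 0.0]
ft_force: [0.9, -1.0, -0.8]
gripper_width: 0.0845
finger_force: 0.0
```

>>> arm_command(plan=[[85,-16,-36,0,0],[85,-32,-72,0,0],[85,-50,-108,0,0],[85,-68,-144,0,0],[85,-86,-180,0,0]])

```text
clock: 5.72
ee_pos: [0.5114, -0.1655, 0.2976]
ee_rot: [0.707, 0.707, 0.0, 0.0]
ft_force: [0.2, -0.1, 0.3]
gripper_width: 0.0852
finger_force: 0.0
```

>>> arm_command(plan=[[85,-25,-30,0,0],[85,-50,-60,0,0],[85,-50,-76,0,0],[85,-50,-76,0,0],[85,-50,-76,0,0]])

```text
clock: 6.13
ee_pos: [0.4624, -0.2404, 0.2976]
ee_rot: [0.708, 0.706, 0.0, -0.0]
ft_force: [-0.5, 0.4, -0.6]
gripper_width: 0.0847
finger_force: 0.0
```

```bash
cat >> h.py <<'E'
def blobs(c,im,lo,hi,z,amin=60):
    m=cv2.inRange(cv2.cvtColor(im,cv2.COLOR_BGR2HSV),lo,hi)
    k,l,st,ce=cv2.connectedComponentsWithStats(m)
    for i in range(1,k):
        if st[i,4]>=amin: print("  ",st[i],ce[i].round(1),(1000*onz(c,*ce[i],z)).round(1)[:2])
E
python3 - <<'E'
from h import *
s=state();print(s["clock"],s["ee_pos"],s["ee_rot"],s["joint_pos"][5])
c=calibration("wrist");im=grab_frame("wrist");cv2.imwrite("pics/w3.png",im)
print("blue");blobs(c,im,(108,120,50),(125,255,255),.076)
print("pink");blobs(c,im,(165,60,80),(179,255,255),.076)
print("teal");blobs(c,im,(80,120,60),(95,255,255),.07)
print("purple");blobs(c,im,(126,80,50),(145,255,255),.059)
E
```

```text
6.1333 [ 0.46244313 -0.24038241  0.29755732] [ 7.08064021e-01  7.06148158e-01  3.06892468e-04 -1.65843760e-04] -0.4992837451210848
blue
   [338  67  26  28 547] [350.5  80.8] [ 502.7 -129. ]
   [263  71  25  27 530] [275.2  84.3] [ 415.7 -132.3]
   [445 114  25  23 442] [457.2 124.9] [ 632.8 -178.6]
   [334 160  23  23 410] [344.5 170.9] [ 498.4 -234.1]
pink
   [ 290    0   32   45 1202] [305.5  20.3] [451.7 -67.8]
   [ 350    0   41   41 1215] [368.3  17.8] [520.  -65.7]
   [ 501  202  109   66 4208] [563.8 234.7] [ 797.7 -323. ]
teal
   [406   0  23   8 137] [416.3   2.9] [572.6 -49.9]
purple
   [455  76  27  25 508] [468.   88.3] [ 648.  -136.1]
   [271 168  17  17 235] [279.1 175.8] [ 413.4 -243.7]
```

View pics/w3.png

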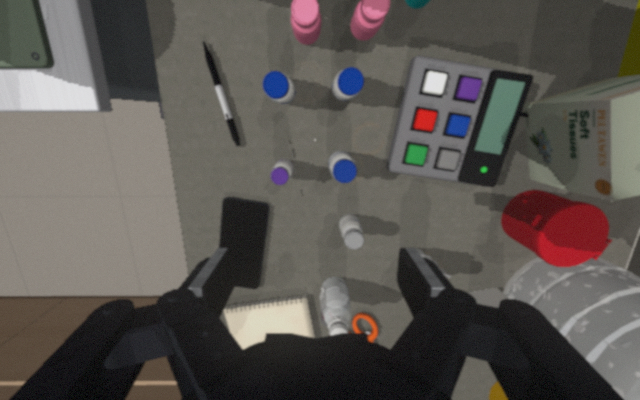

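Blue vials A(502,-130), B(415,-133) and C(498,-235), in mm. Pinks are above at y≈-70 and the keypad is to the right, so jaws along x are clear. Picking A.

>>> arm_command(plan=[[70,13,37,-10,0],[70,26,74,-20,0],[70,40,110,-40,0],[70,40,110,-75,0],[70,40,110,-110,0]])

```text
clock: 6.6
ee_pos: [0.5044, -0.1263, 0.1875]
ee_rot: [0.705, 0.709, 0.001, 0.001]
ft_force: [0.3, 0.8, -0.3]
gripper_width: 0.07
finger_force: 0.0
```

>>> arm_command(plan=[[70,0,0,-40,0],[70,0,0,-80,0],[70,0,0,-115,0],[70,0,0,-135,0],[70,0,0,-135,0]])

```text
clock: 7.02
ee_pos: [0.4998, -0.1274, 0.0484]
ee_rot: [0.706, 0.708, -0.002, -0.004]
ft_force: [-0.9, 0.5, 0.5]
gripper_width: 0.0702
finger_force: 0.0
```

>>> arm_command(plan=[[28,0,0,0,0],[28,0,0,0,0],[28,0,0,0,0],[28,0,0,0,0],[28,0,0,0,0]])

```text
clock: 7.43
ee_pos: [0.5041, -0.13, 0.055]
ee_rot: [0.707, 0.707, 0.001, 0.002]
ft_force: [-0.6, 1.0, 6.7]
gripper_width: 0.0327
finger_force: 59.2
```

>>> arm_command(plan=[[28,0,0,0,0],[28,0,0,15,0],[28,0,0,50,0],[28,0,0,90,0],[28,0,0,130,0]])

```text
clock: 7.85
ee_pos: [0.502, -0.1298, 0.1848]
ee_rot: [0.707, 0.707, -0.0, 0.0]
ft_force: [1.4, -0.2, -1.4]
gripper_width: 0.0326
finger_force: 59.9
```

>>> arm_command(plan=[[28,-10,15,35,0],[28,-35,50,65,0],[28,-62,80,65,0],[28,-62,100,65,0],[28,-62,100,65,0]])

```text
clock: 8.27
ee_pos: [0.4386, -0.0267, 0.2497]
ee_rot: [0.706, 0.708, 0.002, 0.0]
ft_force: [-0.2, 0.3, -0.5]
gripper_width: 0.0327
finger_force: 59.9
```

```bash
python3 - <<'E'
from h import *
s=state();print(s["clock"],s["ee_pos"],s["ee_rot"],s["gripper_width"])
c=calibration("wrist");im=grab_frame("wrist");cv2.imwrite("pics/w4.png",im)
import json;json.dump({k:np.array(v).tolist() for k,v in c.items()},open("w4.json","w"))
E
```

```text
8.2667 [ 0.43863215 -0.02673875  0.24974919] [7.06169305e-01 7.08040764e-01 1.72614223e-03 4.58506210e-04] 0.03269308305993615
```

View pics/w4.png

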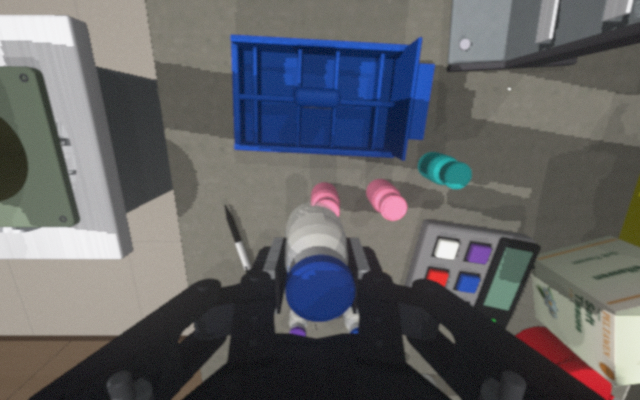

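```bash
python3 - <<'E'
from h import *
import json
c=json.load(open("w4.json"));im=cv2.imread("pics/w4.png")
for nm,u,v,z in[("FL",233,36,.04),("FR",235,150,.04),("grip",317,96,.09),("BL",420,38,.088),("BR",405,159,.088),("BR2",402,156,.046),("webF",239,97,.034),("webB",400,102,.034),("flangeL",433,63,.088),("flangeR",424,139,.088)]:
    print(nm,(1000*onz(c,u,v,z)).round(1))
g=cv2.cvtColor(im,cv2.COLOR_BGR2HSV);m=cv2.inRange(g,(105,120,30),(125,255,255));m[200:]=0
print(cv2.minAreaRect(cv2.findNonZero(m)))
cv2.imwrite("pics/c4.png",cv2.resize(im[25:175,215:455],(800,500),interpolation=2))
E
```

```text
FL [350.6 127.9  40. ]
FR [342.7   7.3  40. ]
grip [439.9  64.7  90. ]
BL [534.3 115.   88. ]
BR [530.9   3.9  88. ]
BR2 [540.7   1.2  46. ]
webF [350.6  67.1  34. ]
webB [536.5  61.9  34. ]
flangeL [548.8  94.2  88. ]
flangeR [548.3  24.2  88. ]
((331.9700012207031, 97.08103942871094), (203.36997985839844, 122.20104217529297), 0.6661999821662903)
```

View pics/c4.png

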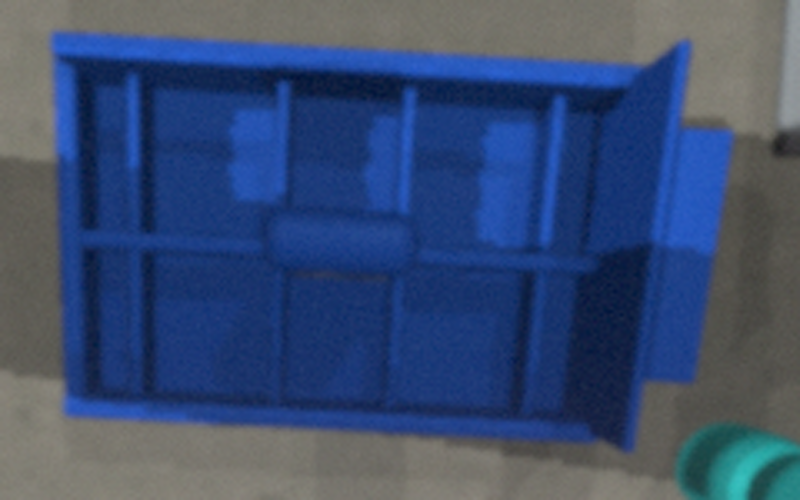

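The held vial is upright (cap at 321,287). The bin centre is about (440,65) mm with yaw about -0.05. Placing A in cell (+46,-28), at about (484,34).

>>> arm_command(plan=[[28,20,30,0,-0.03],[28,44,64,0,-0.05],[28,44,64,-30,-0.05],[28,44,64,-60,-0.05],[28,44,64,-90,-0.05]])

```text
clock: 8.73
ee_pos: [0.4858, 0.0339, 0.1572]
ee_rot: [0.724, 0.689, 0.001, 0.001]
ft_force: [0.7, -0.5, -1.7]
gripper_width: 0.0324
finger_force: 59.9
```

>>> arm_command(plan=[[28,0,0,0,0],[28,0,0,-25,0],[28,0,0,-50,0],[28,0,0,-70,0],[28,0,0,-70,0]])

```text
clock: 9.15
ee_pos: [0.4833, 0.0333, 0.086]
ee_rot: [0.725, 0.689, -0.002, -0.002]
ft_force: [-1.0, 0.1, -1.0]
gripper_width: 0.0325
finger_force: 60.0
```

>>> arm_command(plan=[[28,0,0,-15,0],[28,0,0,-29,0],[28,0,0,-29,0],[28,0,0,-29,0],[28,0,0,-29,0]])

```text
clock: 9.57
ee_pos: [0.4872, 0.0336, 0.062]
ee_rot: [0.725, 0.689, 0.002, 0.002]
ft_force: [-2.2, -0.5, 4.6]
gripper_width: 0.0323
finger_force: 62.8
```

>>> arm_command(plan=[[45,0,0,0,0],[45,0,0,0,0],[45,0,0,0,0],[45,0,0,20,0],[45,0,0,50,0]])

```text
clock: 9.98
ee_pos: [0.4836, 0.0337, 0.1084]
ee_rot: [0.725, 0.689, -0.002, -0.001]
ft_force: [0.2, 0.4, -0.7]
gripper_width: 0.0451
finger_force: 0.0
```

>>> arm_command(plan=[[70,-15,-34,40,0.02],[70,-30,-65,80,0.05],[70,-45,-100,110,0.05],[70,-60,-130,120,0.05],[70,-70,-165,120,0.05]])

```text
clock: 10.4
ee_pos: [0.4205, -0.1181, 0.2305]
ee_rot: [0.706, 0.708, 0.002, 0.004]
ft_force: [1.3, -0.6, -0.4]
gripper_width: 0.07
finger_force: 0.0
```

```bash
python3 - <<'E'
from h import *
s=state();print(s["clock"],s["ee_pos"],s["ee_rot"],s["gripper_width"])
c=calibration("wrist");im=grab_frame("wrist");cv2.imwrite("pics/w5.png",im)
print("blue");blobs(c,im,(108,120,50),(125,255,255),.076)
E
```

```text
10.4 [ 0.42053838 -0.11814897  0.23049291] [0.70649878 0.70770145 0.00208073 0.00371633] 0.07003256498875224
blue
   [  237     0   234    72 13758] [345.7  32.3] [448.   25.5]
   [297 189  27  27 586] [310.1 202.2] [ 415.6 -132.6]
   [487 217  27  22 434] [500.5 227.5] [ 622.9 -162. ]
   [369 274  20  23 296] [377.7 286.3] [ 493.5 -235.4]
```

View pics/w5.png

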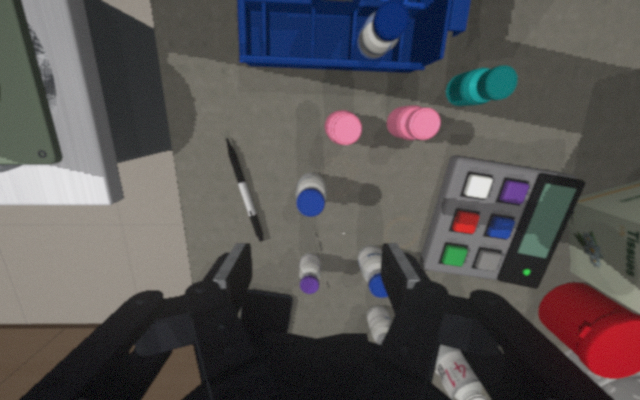

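A stands in its cell (cap 385,22). Picking B.

>>> arm_command(plan=[[70,1,-2,0,0],[70,1,-2,-40,0],[70,1,-2,-80,0],[70,1,-2,-120,0],[70,1,-2,-150,0]])

```text
clock: 10.87
ee_pos: [0.4199, -0.1177, 0.0737]
ee_rot: [0.707, 0.707, -0.0, -0.001]
ft_force: [-0.1, 0.1, -0.1]
gripper_width: 0.07
finger_force: 0.0
```

>>> arm_command(plan=[[70,0,0,-26,0],[70,0,0,-26,0],[28,0,0,-26,0],[28,0,0,-26,0],[28,0,0,-26,0]])

```text
clock: 11.28
ee_pos: [0.4219, -0.1188, 0.0516]
ee_rot: [0.707, 0.707, 0.001, 0.001]
ft_force: [-1.0, -0.5, 1.1]
gripper_width: 0.0344
finger_force: 0.3
```

>>> arm_command(plan=[[28,0,0,0,0],[28,0,0,0,0],[28,0,0,20,0],[28,0,0,50,0],[28,0,0,90,0]])

```text
clock: 11.7
ee_pos: [0.419, -0.1183, 0.14]
ee_rot: [0.707, 0.707, -0.001, -0.002]
ft_force: [1.6, -0.5, -1.3]
gripper_width: 0.0293
finger_force: 55.1
```

>>> arm_command(plan=[[28,0,15,40,0],[28,0,30,80,0],[28,0,65,105,0],[28,0,100,105,0],[28,0,100,105,0]])

```text
clock: 12.12
ee_pos: [0.4211, -0.0142, 0.248]
ee_rot: [0.705, 0.709, 0.003, 0.001]
ft_force: [-0.6, 0.3, -0.4]
gripper_width: 0.0295
finger_force: 55.0
```

```bash
cat >> h.py <<'E'
def binpose(c,im,vmax=200):
    # lighter flange/back etc. not needed: report extreme rows of bin mask for a jog check
    m=cv2.inRange(cv2.cvtColor(im,cv2.COLOR_BGR2HSV),(105,120,30),(125,255,255));m[vmax:]=0
    k,l,st,ce=cv2.connectedComponentsWithStats(m);i=1+np.argmax(st[1:,4]);m=(l==i).astype(np.uint8)
    print("bin bbox",st[i],"front-left",onz(c,st[i,0],st[i,1],.046).round(4))
E
python3 - <<'E'
from h import *
import json
s=state();print(s["clock"],s["ee_pos"],s["ee_rot"],s["gripper_width"])
c=calibration("wrist");im=grab_frame("wrist");cv2.imwrite("pics/w6.png",im)
binpose(c,im)
c4=json.load(open("w4.json"));binpose(c4,cv2.imread("pics/w4.png"))
for p in [(.440,.0647,.09),(.346,.1265,.046),(.343,.0127,.046)]:print([round(float(q),1) for q in proj(c,p)])
E
```

```text
12.1167 [ 0.4211108  -0.01420905  0.24800004] [0.70545782 0.70874219 0.00343277 0.00141228] 0.029468953162340123
bin bbox [  247    50   205   123 21140] front-left [0.3492 0.1255 0.046 ]
bin bbox [  231    35   204   125 21870] front-left [0.3501 0.1273 0.046 ]
[334.7, 110.0]
[243.9, 48.9]
[248.2, 157.1]
```

View pics/w6.png

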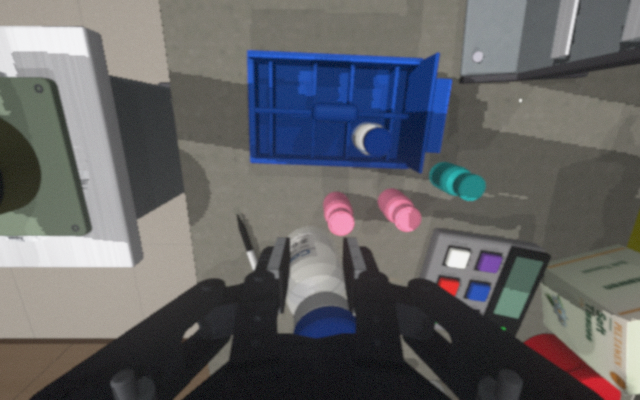

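The bin is unmoved and A stands in it. B, though, is held about 15 mm off-centre because my last row was cut short. I'll put it back down and regrip.

>>> arm_command(plan=[[28,0,-30,0,0],[28,0,-60,0,0],[28,0,-90,-10,0],[28,0,-100,-30,0],[28,0,-100,-60,0]])

```text
clock: 12.58
ee_pos: [0.4219, -0.1224, 0.1862]
ee_rot: [0.708, 0.706, 0.001, 0.003]
ft_force: [1.8, 0.2, -0.9]
gripper_width: 0.0295
finger_force: 55.0
```

>>> arm_command(plan=[[28,0,0,-40,0],[28,0,0,-80,0],[28,0,0,-115,0],[28,0,0,-130,0],[28,0,0,-130,0]])

```text
clock: 13.0
ee_pos: [0.4166, -0.1186, 0.0518]
ee_rot: [0.708, 0.707, -0.002, -0.004]
ft_force: [-0.4, 0.6, -1.4]
gripper_width: 0.0291
finger_force: 53.3
```

>>> arm_command(plan=[[28,0,0,-4,0],[28,0,0,-5,0],[28,0,0,-5,0],[28,0,0,-5,0],[28,0,0,-5,0]])

```text
clock: 13.42
ee_pos: [0.4212, -0.1191, 0.0506]
ee_rot: [0.707, 0.707, 0.001, 0.001]
ft_force: [0.5, -0.9, -0.4]
gripper_width: 0.0293
finger_force: 53.3
```

>>> arm_command(plan=[[60,0,0,0,0],[60,0,0,0,0],[60,0,0,0,0],[60,0,0,0,0],[60,0,0,0,0]])

```text
clock: 13.83
ee_pos: [0.4206, -0.1188, 0.0501]
ee_rot: [0.707, 0.707, 0.0, 0.0]
ft_force: [0.0, 0.4, -0.9]
gripper_width: 0.0599
finger_force: 0.0
```

>>> arm_command(plan=[[70,0,0,30,0],[70,0,0,70,0],[70,0,0,110,0],[70,0,-40,140,0],[70,0,-40,140,0]])

```text
clock: 14.25
ee_pos: [0.4236, -0.162, 0.195]
ee_rot: [0.707, 0.707, 0.002, 0.006]
ft_force: [1.2, -1.1, -0.3]
gripper_width: 0.07
finger_force: 0.0
```

```bash
python3 - <<'E'
from h import *
s=state();print(s["clock"],s["ee_pos"],s["ee_rot"],s["gripper_width"])
c=calibration("wrist");im=grab_frame("wrist");cv2.imwrite("pics/w7.png",im)
print("blue");blobs(c,im,(108,120,50),(125,255,255),.076)
E
```

```text
14.25 [ 0.42355944 -0.16202133  0.19503715] [0.70698731 0.70719997 0.00159647 0.00588158] 0.07003568335379493
blue
   [ 228    0  215   18 2636] [340.1   6.3] [443.1 -10.5]
   [293 154  33  34 851] [309.2 170.6] [ 418.7 -136.2]
   [512 189  30  26 615] [526.  201.4] [ 619.3 -165.8]
   [375 257   7  21 111] [378.6 267.2] [ 486.9 -233.8]
```

>>> arm_command(plan=[[70,-2,23,0,0],[70,-2,23,-35,0],[70,-2,23,-70,0],[70,-2,23,-105,0],[70,-2,23,-140,0]])

```text
clock: 14.72
ee_pos: [0.4171, -0.1348, 0.0477]
ee_rot: [0.707, 0.707, -0.0, -0.001]
ft_force: [0.0, 0.0, -0.5]
gripper_width: 0.0701
finger_force: 0.0
```

>>> arm_command(plan=[[70,0,0,0,0],[70,0,0,0,0],[28,0,0,0,0],[28,0,0,0,0],[28,0,0,0,0]])

```text
clock: 15.13
ee_pos: [0.4196, -0.1362, 0.0517]
ee_rot: [0.707, 0.707, 0.001, 0.002]
ft_force: [-4.6, 0.1, 10.8]
gripper_width: 0.0348
finger_force: 26.4
```

>>> arm_command(plan=[[28,0,0,0,0],[28,0,0,0,0],[28,0,0,20,0],[28,0,0,50,0],[28,0,0,90,0]])

```text
clock: 15.55
ee_pos: [0.417, -0.1353, 0.1405]
ee_rot: [0.707, 0.707, -0.001, -0.002]
ft_force: [0.9, -0.8, -1.2]
gripper_width: 0.033
finger_force: 60.2
```

>>> arm_command(plan=[[28,0,15,35,0],[28,0,35,65,0],[28,0,70,85,0],[28,0,105,90,0],[28,0,105,90,0]])

```text
clock: 15.97
ee_pos: [0.4191, -0.0266, 0.2334]
ee_rot: [0.706, 0.709, 0.003, 0.002]
ft_force: [0.6, -0.7, -1.1]
gripper_width: 0.0333
finger_force: 60.2
```

```bash
python3 - <<'E'
from h import *
s=state();print(s["clock"],s["ee_pos"],s["ee_rot"],s["gripper_width"])
c=calibration("wrist");im=grab_frame("wrist");cv2.imwrite("pics/w8.png",im)
print("blue");blobs(c,im,(108,120,50),(125,255,255),float(s["ee_pos"][2])+.023)
for p in [(.440,.0647,.09),(.346,.1265,.046),(.343,.0127,.046)]:print([round(float(q),1) for q in proj(c,p)])
E
```

```text
15.9667 [ 0.41912379 -0.02655808  0.23344397] [0.70555622 0.70864343 0.00340073 0.00182751] 0.03330309586175667
blue
   [  245    33   219   130 24205] [348.7  95.2] [429.8  53.7]
   [ 284  259   72   67 3786] [319.6 292. ] [420.3 -25.1]
   [475 280  25  20 372] [486.8 289.9] [491.8 -24.2]
[338.2, 95.2]
[241.3, 31.5]
[246.2, 147.7]
```

>>> arm_command(plan=[[28,-13,34,0,-0.03],[28,-26,68,0,-0.05],[28,-26,68,-25,-0.05],[28,-26,68,-50,-0.05],[28,-26,68,-75,-0.05]])

```text
clock: 16.43
ee_pos: [0.3925, 0.0369, 0.1547]
ee_rot: [0.724, 0.69, 0.001, 0.001]
ft_force: [0.5, -0.9, -0.7]
gripper_width: 0.0334
finger_force: 60.2
```

>>> arm_command(plan=[[28,0,0,0,0],[28,0,0,-25,0],[28,0,0,-50,0],[28,0,0,-70,0],[28,0,0,-70,0]])

```text
clock: 16.85
ee_pos: [0.3908, 0.0363, 0.0833]
ee_rot: [0.725, 0.689, -0.002, -0.002]
ft_force: [-1.0, -0.3, -0.9]
gripper_width: 0.033
finger_force: 60.2
```

>>> arm_command(plan=[[28,0,0,-15,0],[28,0,0,-29,0],[28,0,0,-29,0],[28,0,0,-29,0],[28,0,0,-29,0]])

```text
clock: 17.27
ee_pos: [0.3935, 0.037, 0.0573]
ee_rot: [0.725, 0.689, 0.001, 0.001]
ft_force: [-0.3, -0.5, -1.5]
gripper_width: 0.033
finger_force: 60.3
```

>>> arm_command(plan=[[45,0,0,0,0],[45,0,0,0,0],[45,0,0,0,0],[45,0,0,20,0],[45,0,0,50,0]])

```text
clock: 17.68
ee_pos: [0.3905, 0.0371, 0.105]
ee_rot: [0.725, 0.689, -0.002, -0.002]
ft_force: [0.6, -0.1, 0.8]
gripper_width: 0.0447
finger_force: 0.0
```

>>> arm_command(plan=[[60,0,0,35,0.02],[60,10,-25,65,0.05],[70,20,-60,90,0.05],[70,35,-95,110,0.05],[70,35,-95,110,0.05]])

```text
clock: 18.1
ee_pos: [0.4318, -0.0621, 0.2204]
ee_rot: [0.708, 0.706, 0.003, 0.005]
ft_force: [1.3, 0.6, 0.5]
gripper_width: 0.0702
finger_force: 0.0
```

>>> arm_command(plan=[[70,10,-35,0,0],[70,20,-70,0,0],[70,35,-105,0,0],[70,50,-135,0,0],[70,50,-135,0,0]])

```text
clock: 18.52
ee_pos: [0.4799, -0.1972, 0.2156]
ee_rot: [0.708, 0.706, -0.0, 0.002]
ft_force: [0.0, 0.1, -0.5]
gripper_width: 0.0698
finger_force: 0.0
```

```bash
python3 - <<'E'
from h import *
s=state();print(s["clock"],s["ee_pos"],s["ee_rot"],s["gripper_width"])
c=calibration("wrist");im=grab_frame("wrist");cv2.imwrite("pics/w9.png",im)
print("blue");blobs(c,im,(108,120,50),(125,255,255),.076)
E
```

```text
18.5167 [ 0.47990304 -0.19717887  0.215579  ] [ 7.08373993e-01  7.05835066e-01 -1.04078100e-04  1.77062462e-03] 0.06978579103579383
blue
   [457 154  30  27 612] [471.4 166.6] [ 629.6 -172. ]
   [320 214  28  27 621] [333.5 227. ] [ 497.9 -233.7]
```

>>> arm_command(plan=[[70,19,-39,0,0],[70,19,-39,-35,0],[70,19,-39,-70,0],[70,19,-39,-70,0],[70,19,-39,-70,0]])

```text
clock: 18.98
ee_pos: [0.4949, -0.23, 0.1447]
ee_rot: [0.707, 0.707, -0.001, -0.003]
ft_force: [-0.6, -0.5, 0.7]
gripper_width: 0.0699
finger_force: 0.0
```

```bash
python3 - <<'E'
from h import *
s=state();print(s["clock"],s["ee_pos"])
c=calibration("wrist");im=grab_frame("wrist");cv2.imwrite("pics/w10.png",im)
print("blue");blobs(c,im,(108,120,50),(125,255,255),.076)
E
```

```text
18.9833 [ 0.49491324 -0.22995645  0.14469671]
blue
   [ 486  127   43   37 1153] [506.6 144.8] [ 625.1 -175.6]
   [ 301  205   40   38 1195] [320.5 223.6] [ 497.8 -233.6]
```

>>> arm_command(plan=[[70,1,-4,-30,0],[70,1,-4,-60,0],[70,1,-4,-85,0],[70,1,-4,-95,0],[70,1,-4,-95,0]])

```text
clock: 19.45
ee_pos: [0.4973, -0.2351, 0.0508]
ee_rot: [0.707, 0.707, -0.0, -0.001]
ft_force: [-0.8, -0.3, 0.2]
gripper_width: 0.0698
finger_force: 0.0
```

>>> arm_command(plan=[[28,0,0,0,0],[28,0,0,0,0],[28,0,0,0,0],[28,0,0,0,0],[28,0,0,0,0]])

```text
clock: 19.87
ee_pos: [0.4987, -0.2364, 0.0535]
ee_rot: [0.707, 0.707, 0.001, 0.002]
ft_force: [-0.9, 0.4, 6.1]
gripper_width: 0.0325
finger_force: 58.9
```

>>> arm_command(plan=[[28,0,0,15,0],[28,0,0,45,0],[28,0,0,85,0],[28,-10,10,120,0],[28,-20,25,150,0]])

```text
clock: 20.28
ee_pos: [0.4783, -0.2117, 0.2047]
ee_rot: [0.708, 0.707, 0.001, 0.002]
ft_force: [0.8, -0.0, -0.8]
gripper_width: 0.0327
finger_force: 59.9
```

>>> arm_command(plan=[[28,-10,32,10,0],[28,-20,64,30,0],[28,-30,98,30,0],[28,-40,132,30,0],[28,-45,165,30,0]])

```text
clock: 20.7
ee_pos: [0.4312, -0.0445, 0.2326]
ee_rot: [0.707, 0.707, 0.001, 0.001]
ft_force: [0.5, -0.1, -1.2]
gripper_width: 0.0328
finger_force: 59.9
```

>>> arm_command(plan=[[28,-5,15,0,0],[28,-5,15,0,0],[28,-5,15,0,0],[28,-5,15,0,0],[28,-5,15,0,0]])

```text
clock: 21.12
ee_pos: [0.428, -0.0317, 0.2313]
ee_rot: [0.708, 0.707, 0.0, 0.0]
ft_force: [0.2, -0.6, -0.2]
gripper_width: 0.0326
finger_force: 59.9
```

```bash
python3 - <<'E'
from h import *
s=state();print(s["clock"],s["ee_pos"],s["ee_rot"],s["gripper_width"])
c=calibration("wrist");im=grab_frame("wrist");cv2.imwrite("pics/w11.png",im)
print("blue");blobs(c,im,(108,120,50),(125,255,255),float(s["ee_pos"][2])+.023)
binpose(c,im)
for p in [(.440,.0647,.09),(.346,.1265,.046),(.343,.0127,.046)]:print([round(float(q),1) for q in proj(c,p)])
E
```

```text
21.1167 [ 0.42795901 -0.03172003  0.23126767] [7.07536251e-01 7.06676871e-01 1.62235976e-04 4.76290223e-04] 0.032602477454495175
blue
   [  235    24   222   133 24617] [341.8  88.6] [436.8  50.6]
   [ 281  255   73   67 3763] [317.  287.9] [428.2 -28.2]
   [472 277  25  20 384] [484.1 286.7] [499.1 -27.8]
bin bbox [  235    24   222   133 24675] front-left [0.3494 0.1272 0.046 ]
[329.1, 88.3]
[231.6, 24.8]
[238.3, 143.1]
```

View pics/w11.png

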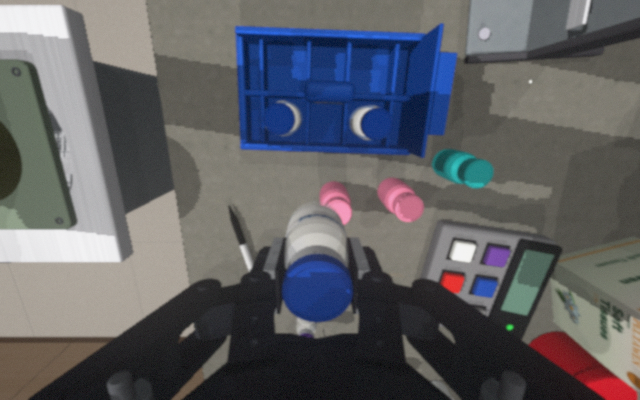

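Vials A and B stand in the bin (caps 281,118 and 373,124), C is held upright, and the bin is unmoved. Placing C in cell (-46,+28), at about (395,95).

>>> arm_command(plan=[[28,-10,35,0,-0.03],[28,-20,70,0,-0.05],[28,-32,105,0,-0.05],[28,-32,125,-10,-0.05],[28,-32,125,-30,-0.05]])

```text
clock: 21.58
ee_pos: [0.3973, 0.0968, 0.2026]
ee_rot: [0.724, 0.69, 0.003, 0.001]
ft_force: [0.2, 0.2, -1.5]
gripper_width: 0.0327
finger_force: 59.9
```

>>> arm_command(plan=[[28,0,0,-30,0],[28,0,0,-60,0],[28,0,0,-70,0],[28,0,0,-70,0],[28,0,0,-70,0]])

```text
clock: 22.0
ee_pos: [0.396, 0.0937, 0.1308]
ee_rot: [0.725, 0.689, -0.0, -0.0]
ft_force: [-0.0, -0.2, -0.3]
gripper_width: 0.0326
finger_force: 59.9
```

On target (0.396, 0.0937). Lowering 73 mm, releasing, rising, then going above the bin.

>>> arm_command(plan=[[28,0,0,-25,0],[28,0,0,-45,0],[28,0,0,-60,0],[28,0,0,-73,0],[28,0,0,-73,0]])

```text
clock: 22.42
ee_pos: [0.3961, 0.0939, 0.0577]
ee_rot: [0.725, 0.689, -0.0, -0.0]
ft_force: [-0.5, -0.1, -1.0]
gripper_width: 0.0325
finger_force: 61.7
```

>>> arm_command(plan=[[28,0,0,0,0],[45,0,0,0,0],[45,0,0,0,0],[45,0,0,0,0],[45,0,0,20,0]])

```text
clock: 22.83
ee_pos: [0.3938, 0.0938, 0.0766]
ee_rot: [0.725, 0.689, -0.002, -0.001]
ft_force: [-0.5, 0.2, 0.1]
gripper_width: 0.045
finger_force: 0.0
```

>>> arm_command(plan=[[45,0,0,40,0],[50,10,-15,80,-0.12],[50,20,-30,120,-0.24],[50,20,-30,150,-0.36],[50,20,-30,150,-0.48]])

```text
clock: 23.25
ee_pos: [0.4199, 0.064, 0.2353]
ee_rot: [0.869, 0.494, 0.007, 0.003]
ft_force: [0.2, 0.0, 0.4]
gripper_width: 0.05
finger_force: 0.0
```

>>> arm_command(plan=[[50,0,0,0,-0.12],[50,0,0,0,-0.24],[50,0,0,0,-0.36],[50,0,0,0,-0.48],[50,0,0,0,-0.6]])

```text
clock: 23.67
ee_pos: [0.4155, 0.0642, 0.2285]
ee_rot: [0.976, 0.216, 0.001, 0.0]
ft_force: [-0.0, 1.1, -0.1]
gripper_width: 0.0498
finger_force: 0.0
```

>>> arm_command(plan=[[50,0,0,0,-0.12],[50,-10,0,0,-0.24],[50,-40,0,0,-0.36],[50,-60,0,0,-0.48],[50,-60,0,0,-0.49]])

```text
clock: 24.08
ee_pos: [0.3516, 0.0639, 0.2279]
ee_rot: [1.0, -0.026, -0.001, 0.0]
ft_force: [-0.9, -0.1, 0.4]
gripper_width: 0.05
finger_force: 0.0
```

```bash
python3 - <<'E'
from h import *
import json
s=state();print(s["clock"],s["ee_pos"],s["ee_rot"],s["gripper_width"])
c=calibration("wrist");im=grab_frame("wrist");cv2.imwrite("pics/w12.png",im)
json.dump({k:np.array(v).tolist() for k,v in c.items()},open("w12.json","w"))
for p in [(.440,.0647,.09),(.346,.1265,.046),(.343,.0127,.046)]:print([round(float(q),1) for q in proj(c,p)])
binpose(c,im,400);blobs(c,im,(108,120,50),(125,255,255),.09)
cv2.imwrite("pics/w12b.png",im)
E
```

```text
24.0833 [0.35161434 0.06394892 0.22793349] [ 9.99656269e-01 -2.61861394e-02 -1.26644956e-03  1.58888067e-04] 0.04999362840100975
[309.5, 98.1]
[261.3, 190.8]
[361.1, 188.2]
bin bbox [  248     0   126   189 20493] front-left [0.5326 0.1183 0.046 ]
   [  248     0   126   189 20296] [311.4  90.3] [446.4  62.7]
   [  0  78  53 229 747] [ 34.1 173.7] [386.1 332.6]
```

>>> arm_command(plan=[[50,30,0,0,0],[50,60,0,0,0],[50,86,0,-20,0],[50,86,0,-50,0],[50,86,0,-50,0]])

```text
clock: 24.55
ee_pos: [0.4406, 0.0638, 0.174]
ee_rot: [1.0, -0.024, -0.004, 0.001]
ft_force: [-1.8, -1.7, -1.1]
gripper_width: 0.0501
finger_force: 0.0
```

```bash
python3 - <<'E'
from h import *
import json
im=cv2.imread("pics/w12.png");c=json.load(open("w12.json"))
m=cv2.inRange(cv2.cvtColor(im,cv2.COLOR_BGR2HSV),(105,120,30),(125,255,255))
for r in(150,170,184):
    u=np.where(m[r])[0];u=u[(u>150)&(u<500)];print(r,u.min(),u.max(),onz(c,u.min(),r,.046).round(4),onz(c,u.max(),r,.046).round(4))
for x in(-90,-70,-50):
    print(x,[np.round(proj(c,(.440+(x*np.cos(.052)+y*np.sin(.052))/1000,.0647+(-x*.052+y)/1000,.046)),1).tolist() for y in(57,-57)])
s=state();print(s["clock"],s["ee_pos"],s["ee_rot"])
E
```

```text
150 259 367 [0.3921 0.1239 0.046 ] [0.3858 0.006  0.046 ]
170 261 367 [0.37   0.1242 0.046 ] [0.3636 0.006  0.046 ]
184 262 366 [0.3539 0.1248 0.046 ] [0.3476 0.0072 0.046 ]
-90 [[260.7, 184.8], [361.4, 184.6]]
-70 [[259.6, 167.3], [362.2, 167.1]]
-50 [[258.5, 149.2], [363.1, 149.0]]
24.55 [0.44062922 0.06380915 0.17400187] [ 9.99699465e-01 -2.41754347e-02 -4.01335658e-03  6.48221281e-04]
```

>>> arm_command(plan=[[50,0,0,-30,0],[50,0,0,-60,0],[50,0,0,-90,0],[50,0,0,-110,0],[50,0,0,-110,0]])

```text
clock: 24.97
ee_pos: [0.4394, 0.0639, 0.0657]
ee_rot: [1.0, -0.024, -0.003, 0.001]
ft_force: [-0.3, 0.5, -0.3]
gripper_width: 0.0503
finger_force: 0.0
```

>>> arm_command(plan=[[50,0,0,0,0],[10,0,0,0,0],[10,0,0,0,0],[10,0,0,0,0],[10,0,0,0,0]])

```text
clock: 25.38
ee_pos: [0.4429, 0.0641, 0.0699]
ee_rot: [1.0, -0.024, 0.002, 0.0]
ft_force: [-0.8, -1.6, 6.3]
gripper_width: 0.0173
finger_force: 59.9
```

>>> arm_command(plan=[[10,0,0,0,0],[10,0,0,0,0],[10,0,0,0,0],[10,0,0,10,0],[10,0,0,20,0]])

```text
clock: 25.8
ee_pos: [0.4409, 0.0641, 0.0884]
ee_rot: [1.0, -0.025, -0.001, 0.0]
ft_force: [-0.1, -0.7, -4.8]
gripper_width: 0.0174
finger_force: 59.1
```

Bin gripped and lifted (-4.8 N). Raising it, then turning it to the rack's yaw in front of the slot.

>>> arm_command(plan=[[10,0,0,20,0],[10,0,0,45,0],[10,0,10,70,0.03],[10,0,30,95,0.06],[10,0,50,115,0.1]])

```text
clock: 26.22
ee_pos: [0.4413, 0.1144, 0.2052]
ee_rot: [1.0, 0.025, 0.001, -0.0]
ft_force: [0.3, 0.7, -4.9]
gripper_width: 0.0177
finger_force: 59.2
```

>>> arm_command(plan=[[10,10,20,0,0],[10,25,40,0,0],[10,40,60,0,0],[10,55,75,0,0],[10,55,75,0,0]])

```text
clock: 26.63
ee_pos: [0.499, 0.1921, 0.2032]
ee_rot: [1.0, 0.026, 0.002, -0.001]
ft_force: [0.9, 0.3, -4.9]
gripper_width: 0.0174
finger_force: 59.6
```

>>> arm_command(plan=[[10,0,0,0,0],[10,0,0,0,0],[10,0,0,0,0],[10,0,0,0,0],[10,0,0,0,0]])

```text
clock: 27.05
ee_pos: [0.4961, 0.1887, 0.2032]
ee_rot: [1.0, 0.025, 0.0, -0.0]
ft_force: [-0.0, -0.3, -5.4]
gripper_width: 0.0171
finger_force: 59.6
```

```bash
python3 - <<'E'
from h import *
import json
s=state();print(s["clock"],s["ee_pos"],s["ee_rot"],s["gripper_width"],s["ft_force"])
c=calibration("wrist");im=grab_frame("wrist");cv2.imwrite("pics/w13.png",im)
json.dump({k:np.array(v).tolist() for k,v in c.items()},open("w13.json","w"))
g=cv2.cvtColor(im,cv2.COLOR_BGR2HSV);m=cv2.inRange(g,(105,120,30),(125,255,255))
p=s["ee_pos"];b=np.array([p[0],p[1],p[2]-.069])
def W(x,y,z,a=.05):return b+np.array([x-a*y,y+a*x,z])/1000
for q in[(109,35,88),(109,-35,88),(109,0,88),(90,57,88),(90,-57,88)]:print(q,np.round(proj(c,W(*q)),1))
for q in[(.6327,.3833,.16),(.6461,.1131,.16)]:print("edge",np.round(proj(c,q),1))
k,l,st,ce=cv2.connectedComponentsWithStats(m)
for i in range(1,k):
    if st[i,4]>300:print(st[i])
for u in range(260,400,15):
    r=np.where(m[:,u])[0];print(u,r.min() if len(r) else None,end="; ")
cv2.imwrite("pics/w13v.png",im)
E
```

```text
27.05 [0.49613927 0.18867942 0.20316888] [ 9.99686053e-01  2.50557542e-02  6.28264816e-05 -7.43196625e-06] 0.017076741273923956 [-0.04594909 -0.25408073 -5.41489487]
(109, 35, 88) [208.2   3.1]
(109, -35, 88) [422.    2.9]
(109, 0, 88) [315.1   3. ]
(90, 57, 88) [151.1  66.7]
(90, -57, 88) [479.3  66.3]
edge [-57.4 -34.1]
edge [480.1 -34.5]
[  154    13   323   327 59140]
[  0 148 144  45 594]
260 14; 275 14; 290 14; 305 14; 320 14; 335 14; 350 14; 365 14; 380 13; 395 13;
```

View pics/w13v.png

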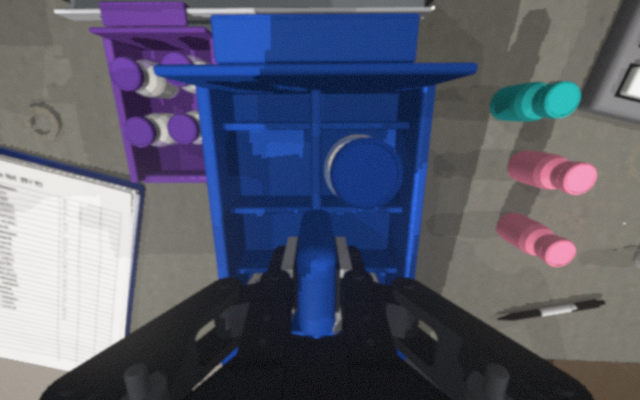

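The bin is held level with C and B hidden behind the gripper and A visible. The flange's rear edge is at row 14, so the bin sits about 3.5 mm back from nominal. The lower louvre edge is at row ~10. Cross-checking the slot's x.

```bash
python3 - <<'E'
from h import *
import json
c=json.load(open("w13.json"));im=cv2.imread("pics/w13.png");g=cv2.cvtColor(im,cv2.COLOR_BGR2GRAY)
for u in(80,130,200,300,400,425):
    print(u,g[0:22,u].tolist())
for u,v in((80,13),(400,9)):print(onz(c,u,v,.096).round(4))
c1=json.load(open("w1.json"));i1=cv2.cvtColor(cv2.imread("pics/w1.png"),cv2.COLOR_BGR2GRAY)
for u in(200,290,340,370):
    col=i1[138:160,u];v=138+int(np.argmax(col));print(u,v,col.max(),onz(c1,u,v,.16).round(4))
E
```

```text
80 [87, 87, 83, 84, 83, 88, 86, 89, 113, 160, 190, 204, 201, 171, 155, 148, 149, 148, 147, 143, 131, 120]
130 [84, 77, 84, 87, 82, 83, 80, 84, 82, 83, 84, 91, 94, 91, 90, 93, 94, 94, 90, 94, 93, 94]
200 [89, 88, 88, 87, 86, 87, 89, 109, 146, 186, 206, 211, 196, 175, 154, 140, 111, 90, 81, 75, 63, 55]
300 [92, 88, 91, 89, 90, 91, 88, 101, 123, 136, 128, 117, 95, 76, 65, 60, 62, 65, 58, 62, 65, 67]
400 [106, 105, 109, 108, 108, 109, 118, 141, 157, 160, 151, 125, 98, 76, 64, 61, 60, 61, 56, 60, 64, 63]
425 [61, 61, 58, 53, 53, 54, 81, 123, 151, 157, 144, 123, 96, 85, 86, 83, 82, 86, 84, 85, 81, 77]
[0.6325 0.3663 0.096 ]
[0.6463 0.1351 0.096 ]
200 151 189 [0.6361 0.3114 0.16  ]
290 146 178 [0.6416 0.2139 0.16  ]
340 144 194 [0.6439 0.1602 0.16  ]
370 142 187 [0.6461 0.1281 0.16  ]
```

The edge's x agrees in both views (0.6425 at y=0.195), so the slot centre is x≈0.651. Moving +50 mm in x, then lowering.

>>> arm_command(plan=[[10,15,0,0,0],[10,30,0,0,0],[10,45,0,0,0],[10,50,0,0,0],[10,50,0,0,0]])

```text
clock: 27.52
ee_pos: [0.5473, 0.1889, 0.2028]
ee_rot: [1.0, 0.025, 0.0, 0.0]
ft_force: [0.4, -0.2, -5.1]
gripper_width: 0.0174
finger_force: 59.6
```

>>> arm_command(plan=[[10,0,0,0,0],[10,0,0,0,0],[10,0,0,-10,0],[10,0,0,-20,0],[10,0,0,-20,0]])

```text
clock: 27.93
ee_pos: [0.5445, 0.1887, 0.1802]
ee_rot: [1.0, 0.025, -0.003, 0.001]
ft_force: [0.0, -0.2, -5.6]
gripper_width: 0.0171
finger_force: 59.6
```

```bash
python3 - <<'E'
from h import *
import json
s=state();print(s["clock"],s["ee_pos"],s["ee_rot"],s["ft_force"])
c=calibration("wrist");im=grab_frame("wrist");cv2.imwrite("pics/w14.png",im)
m=cv2.inRange(cv2.cvtColor(im,cv2.COLOR_BGR2HSV),(105,120,30),(125,255,255))
g=cv2.cvtColor(im,cv2.COLOR_BGR2GRAY)
for u in(235,270,300,330,360,390):print(u,np.where(m[:,u])[0].min(), onz(c,u,np.where(m[:,u])[0].min(),float(s["ee_pos"][2])-.071+.086).round(4))
for u in(205,215,425,435,445):
  v=int(np.argmax(g[:60,u]));print("edge",u,v,g[v,u],onz(c,u,v,.16).round(4), g[:60:3,u].tolist())
E
```

```text
27.9333 [0.54448045 0.18874435 0.18016934] [ 9.99671292e-01  2.54898605e-02 -2.63445430e-03  7.96452153e-04] [ 0.017422   -0.23155673 -5.60777479]
235 14 [0.6501 0.2216 0.1952]
270 14 [0.6507 0.2096 0.1952]
300 14 [0.6512 0.1994 0.1952]
330 14 [0.6517 0.1891 0.1952]
360 14 [0.6522 0.1789 0.1952]
390 13 [0.653  0.1687 0.1952]
edge 205 59 155 [0.6409 0.2457 0.16  ] [109, 109, 110, 109, 99, 92, 107, 55, 102, 129, 126, 95, 108, 106, 90, 87, 88, 93, 102, 120]
edge 215 0 118 [0.6651 0.2396 0.16  ] [118, 108, 110, 112, 104, 75, 107, 90, 86, 91, 89, 90, 88, 88, 85, 88, 89, 88, 95, 93]
edge 425 59 181 [0.6461 0.1421 0.16  ] [74, 103, 103, 105, 103, 97, 97, 58, 97, 102, 94, 96, 112, 108, 108, 107, 107, 107, 109, 158]
edge 435 59 182 [0.6463 0.1374 0.16  ] [104, 104, 104, 104, 97, 90, 91, 55, 54, 49, 52, 68, 94, 104, 107, 107, 110, 115, 117, 161]
edge 445 59 182 [0.6466 0.1327 0.16  ] [110, 113, 114, 114, 103, 95, 84, 55, 53, 49, 58, 72, 107, 108, 105, 107, 115, 119, 118, 163]
```

The lip is at x≈0.650–0.6515, over the slot centre. Lowering.

>>> arm_command(plan=[[10,0,0,-7,0],[10,0,0,-14,0],[10,0,0,-20,0],[10,0,0,-24,0],[10,0,0,-28,0]])

```text
clock: 28.4
ee_pos: [0.5463, 0.1891, 0.1542]
ee_rot: [1.0, 0.025, -0.0, 0.0]
ft_force: [-0.1, 0.2, -3.6]
gripper_width: 0.0173
finger_force: 59.6
```

>>> arm_command(plan=[[10,0,0,-1,0],[10,0,0,-2,0],[10,0,0,-3,0],[10,0,0,-3,0],[10,0,0,-3,0]])

```text
clock: 28.82
ee_pos: [0.5466, 0.1893, 0.1522]
ee_rot: [1.0, 0.025, 0.0, -0.0]
ft_force: [0.0, -0.3, -4.9]
gripper_width: 0.0175
finger_force: 59.6
```

>>> arm_command(plan=[[10,0,0,-2,0],[10,0,0,-4,0],[10,0,0,-5,0],[10,0,0,-5,0],[10,0,0,-5,0]])

```text
clock: 29.23
ee_pos: [0.5464, 0.1892, 0.1468]
ee_rot: [1.0, 0.025, -0.0, 0.0]
ft_force: [-0.1, 0.4, -4.6]
gripper_width: 0.0174
finger_force: 59.6
```

>>> arm_command(plan=[[10,0,0,-1,0],[10,0,0,-2,0],[10,0,0,-3,0],[10,0,0,-3,0],[10,0,0,-3,0]])

```text
clock: 29.65
ee_pos: [0.5469, 0.1894, 0.1448]
ee_rot: [1.0, 0.026, 0.001, -0.0]
ft_force: [-2.6, -0.1, 1.6]
gripper_width: 0.0174
finger_force: 60.5
```

Contact: the flange is resting on the edge. Releasing and backing straight up.

>>> arm_command(plan=[[30,0,0,0,0],[45,0,0,0,0],[45,0,0,0,0],[45,0,0,0,0],[45,0,0,0,0]])

```text
clock: 30.07
ee_pos: [0.5466, 0.1892, 0.1439]
ee_rot: [1.0, 0.025, -0.0, 0.0]
ft_force: [-0.3, 0.8, 0.1]
gripper_width: 0.045
finger_force: 0.0
```

>>> arm_command(plan=[[45,0,0,20,0],[45,0,0,45,0],[60,0,0,75,0],[60,0,0,110,0],[60,-5,0,145,0]])

```text
clock: 30.48
ee_pos: [0.5417, 0.189, 0.2899]
ee_rot: [1.0, 0.025, -0.0, 0.0]
ft_force: [0.2, 0.7, -0.1]
gripper_width: 0.0598
finger_force: 0.0
```

>>> arm_command(plan=[[60,0,0,0,0],[60,0,0,0,0],[60,0,0,0,0],[60,0,0,0,0],[60,0,0,0,0]])

```text
clock: 30.9
ee_pos: [0.541, 0.189, 0.2872]
ee_rot: [1.0, 0.025, -0.002, 0.001]
ft_force: [0.4, 0.2, -0.5]
gripper_width: 0.0603
finger_force: 0.0
```

```bash
python3 - <<'E'
from h import *
import json
s=state();print(s["clock"],s["ee_pos"],s["ee_rot"],s["ft_force"])
c=calibration("wrist");im=grab_frame("wrist");cv2.imwrite("pics/w15.png",im);cv2.imwrite("pics/scene15.png",grab_frame("scene"))
json.dump({k:np.array(v).tolist() for k,v in c.items()},open("w15.json","w"))
m=cv2.inRange(cv2.cvtColor(im,cv2.COLOR_BGR2HSV),(105,120,30),(125,255,255))
k,l,st,ce=cv2.connectedComponentsWithStats(m)
for i in range(1,k):
    if st[i,4]>300:print(st[i],ce[i].round(1))
for u in(270,300,330,360):
    r=np.where(m[:,u])[0].min();print(u,r,onz(c,u,r,.164).round(4))
u=315;print([ (r,im[r,u].tolist()) for r in range(60,180,6)])
# black knob
k2=cv2.inRange(cv2.cvtColor(im,cv2.COLOR_BGR2GRAY),0,40);k2[150:]=0
n,l,st,ce=cv2.connectedComponentsWithStats(k2)
for i in range(1,n):
    if st[i,4]>150:
        a=cv2.minAreaRect(cv2.findNonZero((l==i).astype(np.uint8)));print("black",st[i],ce[i].round(1),onz(c,*ce[i],.21).round(4),a)
E
```

```text
30.9 [0.54095907 0.1889918  0.28723046] [ 9.99676626e-01  2.53732283e-02 -1.59875269e-03  5.35794057e-04] [ 0.43858139  0.19021577 -0.54302077]
[  248    74   136   180 16911] [315.6 156.4]
[591  85  32  26 560] [606.4  97.3]
[   0  153  128  176 4226] [ 15.5 238.4]
270 91 [0.6318 0.2315 0.164 ]
300 74 [0.6461 0.207  0.164 ]
330 74 [0.6473 0.1825 0.164 ]
360 90 [0.6363 0.1567 0.164 ]
[(60, [71, 73, 67]), (66, [100, 98, 93]), (72, [109, 103, 101]), (78, [176, 82, 35]), (84, [174, 79, 33]), (90, [179, 84, 40]), (96, [171, 79, 36]), (102, [157, 71, 31]), (108, [158, 72, 28]), (114, [162, 76, 33]), (120, [165, 77, 36]), (126, [159, 73, 29]), (132, [160, 75, 35]), (138, [139, 65, 33]), (144, [109, 52, 25]), (150, [106, 51, 23]), (156, [119, 55, 28]), (162, [81, 36, 13]), (168, [85, 42, 21]), (174, [100, 46, 24])]
black [ 283    0   66   55 2502] [313.5  24.2] [0.6699 0.1967 0.21  ] ((315.5, 27.0), (65.0, 54.0), 0.0)
black [ 561    8   79   76 1438] [595.8  46.3] [0.6664 0.0128 0.21  ] ((607.4240112304688, 41.68547058105469), (80.99430084228516, 66.66271209716797), 13.760784149169922)
black [263  99  11  51 252] [267.7 125.2] [0.6062 0.2259 0.21  ] ((267.88714599609375, 124.08901977539062), (50.319236755371094, 6.778344631195068), 85.42607879638672)
black [319  99  50  14 216] [349.9 108.1] [0.6205 0.1693 0.21  ] ((343.5, 105.5), (13.0, 49.0), 90.0)
```

```bash
python3 - <<'E'
from h import *
import json
c=json.load(open("w15.json"));im=cv2.imread("pics/w15.png")
m=cv2.inRange(cv2.cvtColor(im,cv2.COLOR_BGR2HSV),(105,120,30),(125,255,255))
for r in(78,82,86,94):
    u=np.where(m[r,200:450])[0]+200;print(r,u.min(),u.max(),onz(c,u.min(),r,.164).round(4),onz(c,u.max(),r,.164).round(4))
# pose model: hung, lean a forward about edge
a=.1;y=np.array([-.052,1,0]);x=np.array([1,.052,0]);z=np.array([0,0,1.])
E=np.array([.658,.195,0])-.0155*x+.160*z   # edge top; bin local ~ (101,0,84)
def P(lx,ly,lz,a=a):
    dx,dz=(lx-104)/1000,(lz-84)/1000
    return E+x*(dx*np.cos(a)+dz*-np.sin(a)*-1*-1)+z*(dz*np.cos(a)+dx*np.sin(a)*1)+y*ly/1000
pts=[(s*94,t*57,h) for s in(-1,1) for t in(-1,1) for h in(0,34 if s<0 else 88)]
for aa in(.1,-.1):
  for n in("scene","side"):
    cc=calibration(n);q=np.array([proj(cc,P(*p,a=aa)) for p in pts]);print(aa,n,q.min(0).round(),q.max(0).round())
for n,img in(("scene",cv2.imread("pics/scene15.png")),("side",grab_frame("side"))):
    print(n);blobs(calibration(n),img,(105,120,30),(125,255,255),.1,30)
E
```

```text
78 274 357 [0.642  0.2282 0.164 ] [0.6454 0.1601 0.164 ]
82 274 357 [0.639  0.2282 0.164 ] [0.6423 0.1598 0.164 ]
86 274 357 [0.6359 0.2282 0.164 ] [0.6393 0.1595 0.164 ]
94 249 383 [0.6286 0.249  0.164 ] [0.6342 0.1373 0.164 ]
0.1 scene [195. 229.] [288. 307.]
0.1 side [246. 132.] [311. 188.]
-0.1 scene [195. 228.] [293. 294.]
-0.1 side [242. 132.] [309. 179.]
scene
   [277 223  11   7  53] [282.3 226.3] [580.3 -55.4]
   [ 195  232   94   76 3619] [235.1 270.1] [557.7 201. ]
   [ 35 263   9   8  44] [ 40.3 266.2] [983.1 408.1]
side
   [165 131  74  11 216] [198.8 135.5] [342.1 492.8]
   [ 246  135   64   54 1504] [282.3 163.3] [552.4 172.7]
   [256 150   7   6  30] [258.7 152.5] [504.1 275.9]
   [354 231  11   8  59] [359.1 234.2] [ 605.7 -250.1]
```

The bin's outline matches the predicted hung pose in both views. Going back to the knob, turned +1.40.

>>> arm_command(plan=[[60,25,2,0,0.12],[60,50,4,0,0.24],[60,80,5,0,0.36],[60,110,6,0,0.48],[85,135,7,0,0.6]])

```text
clock: 31.47
ee_pos: [0.6782, 0.1961, 0.2881]
ee_rot: [0.947, 0.322, -0.0, 0.0]
ft_force: [-0.4, 0.1, 0.5]
gripper_width: 0.0702
finger_force: 0.0
```

>>> arm_command(plan=[[85,0,0,0,0.12],[85,0,0,0,0.24],[85,0,0,0,0.36],[85,0,0,0,0.48],[85,0,0,0,0.6]])

```text
clock: 31.88
ee_pos: [0.6766, 0.1962, 0.2881]
ee_rot: [0.809, 0.588, -0.001, -0.0]
ft_force: [0.1, -0.0, 0.7]
gripper_width: 0.0846
finger_force: 0.0
```

>>> arm_command(plan=[[85,0,0,0,0.1],[85,0,0,0,0.2],[85,0,0,0,0.2],[85,0,0,0,0.2],[85,0,0,0,0.2]])

```text
clock: 32.3
ee_pos: [0.6765, 0.1962, 0.2886]
ee_rot: [0.749, 0.663, -0.0, -0.0]
ft_force: [-0.6, -0.3, -0.1]
gripper_width: 0.0848
finger_force: 0.0
```

```bash
python3 - <<'E'
from h import *
s=state();print(s["clock"],s["ee_pos"],s["ee_rot"],2*np.arctan2(s["ee_rot"][1],s["ee_rot"][0]))
c=calibration("wrist");im=grab_frame("wrist");cv2.imwrite("pics/w16.png",im)
d=.021*np.array([np.cos(1.45),np.sin(1.45),0]);k=np.array([.6767,.196,.216])
print([np.round(proj(c,p)).tolist() for p in(k-d,k,k+d)])
g=cv2.cvtColor(im,cv2.COLOR_BGR2GRAY)
u,v=map(int,np.round(proj(c,k)))
print(g[v-40:v+60:5,u-60:u+64:4])
E
```

```text
32.3 [0.67650463 0.19618264 0.28857993] [ 7.48941553e-01  6.62636006e-01 -2.48234366e-04 -1.08555828e-04] 1.448665958697874
[[316.0, 242.0], [316.0, 217.0], [316.0, 190.0]]
[[ 74  81  76  82  80  89  46  74 100 123 137 139 141 184 102 105 139 137
  136  98 105 107 107 106 102 106 105  89  87  87  86]
 [ 70  79  70  78  81  84  60  51  98 111 140 135 143 170  76  71  95 102
  109  89 103 107 104 106 106 103 105  88  90  86  85]
 [ 45  57  72  79  78  79  82  40  99  99 137 128  50  30  34  33  28  34
   50  91 103 104 106 107 106 105 101  90  87  81  83]
 [ 70  73  73  79  81  79  88  40  89  99 121  47  40  39  40  38  32  34
   38  35 102 104 105 106 105 102 104 100  82  84  87]
 [ 88  69  77  71  78  81  81  49  63 102  73  43  36  35  42  41  44  35
   39  32  73 105 106 107 103  99 103  99  88  85  86]
 [121 109  88  68  79  75  81  69  47 100  51  38  39  43  40  43  38  31
   34  42  58 103 104 104 100 129 127 103  88  87  83]
 [120 106 100  73  82  80  82  82  41  92  66  43  37  36  40  43  40  25
   40  33  63 102 104 106 105 131 121 105  84  82  85]
 [133 110  99  76  71  8
[... 953 characters left out ...]
  109 111 112 108  69  86  82  86  84  84  85  88  86]
 [ 87  86  79  67  73  65  50  56  79 152  98 107  95  98 114 138 127 108
  111 111 109 107  75  85  87  88  87  85  86  84  85]
 [ 85  84  81  65  76  72  57  73  75 124 101 107 105  98 107 109 111 107
  100  99 107 110  94  78  86  84  85  84  80  86  84]
 [ 85  84  85  75  74  73  70  69  79  94 134 104 103  98 105 107 108 102
   99 100  99 107 100  64  85  84  83  85  85  86  84]
 [ 81  84  83  77  76  74  72  75  71  78 148  97  98  83  99 106 102  98
   99 101  98 109 106  62 107 108 111 113 115 114 113]
 [ 79  82  83  73  73  70  68  79  79  90 141  89  97  97 101 107  98 102
   99  98  99 105 107  60 111 115 112 118 113 117 112]]
```

Wing aligned with the prediction. Descending, gripping and turning clockwise 1.40.

>>> arm_command(plan=[[85,0,0,-25,0],[85,0,0,-50,0],[85,0,0,-70,0],[85,0,0,-80,0],[85,0,0,-80,0]])

```text
clock: 32.77
ee_pos: [0.6753, 0.1959, 0.206]
ee_rot: [0.748, 0.663, -0.002, -0.001]
ft_force: [-0.7, -1.0, -0.7]
gripper_width: 0.0851
finger_force: 0.0
```

>>> arm_command(plan=[[40,0,0,0,0],[10,0,0,0,0],[5,0,0,0,0],[5,0,0,0,0],[5,0,0,0,0]])

```text
clock: 33.18
ee_pos: [0.6769, 0.1963, 0.2101]
ee_rot: [0.748, 0.663, 0.001, 0.0]
ft_force: [-0.1, 0.2, -0.3]
gripper_width: 0.0248
finger_force: 0.0
```

>>> arm_command(plan=[[5,0,0,0,0],[5,0,0,0,0],[5,0,0,0,0],[5,0,0,0,0],[5,0,0,0,0]])

```text
clock: 33.6
ee_pos: [0.6763, 0.1963, 0.2099]
ee_rot: [0.748, 0.664, 0.0, 0.0]
ft_force: [-2.6, -0.5, 6.2]
gripper_width: 0.0128
finger_force: 60.5
```

>>> arm_command(plan=[[5,0,0,0,-0.12],[5,0,0,0,-0.24],[5,0,0,0,-0.36],[5,0,0,0,-0.48],[5,0,0,0,-0.58]])

```text
clock: 34.02
ee_pos: [0.6765, 0.1962, 0.2099]
ee_rot: [0.908, 0.419, 0.0, 0.0]
ft_force: [-2.4, -0.6, 6.1]
gripper_width: 0.0133
finger_force: 60.5
```

>>> arm_command(plan=[[5,0,0,0,-0.12],[5,0,0,0,-0.24],[5,0,0,0,-0.36],[5,0,0,0,-0.48],[5,0,0,0,-0.58]])

```text
clock: 34.43
ee_pos: [0.6766, 0.196, 0.2099]
ee_rot: [0.99, 0.142, 0.0, 0.0]
ft_force: [-2.2, -1.3, 5.2]
gripper_width: 0.0132
finger_force: 60.6
```

>>> arm_command(plan=[[5,0,0,0,-0.1],[5,0,0,0,-0.2],[5,0,0,0,-0.24],[5,0,0,0,-0.24],[5,0,0,0,-0.24]])

```text
clock: 34.85
ee_pos: [0.6766, 0.196, 0.2099]
ee_rot: [1.0, 0.025, 0.0, 0.0]
ft_force: [-2.0, -0.0, 5.3]
gripper_width: 0.0129
finger_force: 60.5
```

>>> arm_command(plan=[[40,0,0,0,0],[60,0,0,0,0],[60,0,0,0,0],[60,0,0,25,0],[60,0,0,60,0]])

```text
clock: 35.27
ee_pos: [0.675, 0.1957, 0.2648]
ee_rot: [1.0, 0.025, -0.005, 0.001]
ft_force: [0.7, -0.7, 0.3]
gripper_width: 0.0602
finger_force: 0.0
```

>>> arm_command(plan=[[60,-20,0,30,0],[60,-50,0,40,0],[60,-75,0,40,0],[60,-75,0,40,0],[60,-75,0,40,0]])

```text
clock: 35.68
ee_pos: [0.6009, 0.1963, 0.3095]
ee_rot: [1.0, 0.026, 0.001, -0.0]
ft_force: [1.1, -0.1, 0.8]
gripper_width: 0.0602
finger_force: 0.0
```

```bash
python3 - <<'E'
from h import *
s=state();print(s["clock"],s["ee_pos"],s["ee_rot"])
c=calibration("wrist");im=grab_frame("wrist");cv2.imwrite("pics/w17.png",im);cv2.imwrite("pics/scene17.png",grab_frame("scene"))
h=cv2.cvtColor(im,cv2.COLOR_BGR2HSV);g=h[...,2]
# white mark on the wing, and the steel finger over blue flange
for nm,r,z in(("mark",(-.019,-.004),.216),("finger",(-.050,-.025),.172)):
  for a in(0.0,.2,.4,1.4):
    vals=[]
    for t in np.linspace(*r,6):
        p=np.array([.6767+t*np.cos(a+.052),.196+t*np.sin(a+.052),z]);u,v=map(int,np.round(proj(c,p)))
        vals.append(im[v,u].tolist() if 0<=v<400 and 0<=u<640 else None)
    print(nm,a,vals)
binpose(c,im,260)
E
```

```text
35.6833 [0.60088969 0.19629152 0.30953113] [ 9.99669426e-01  2.57042587e-02  5.73439073e-04 -1.81407650e-05]
mark 0.0 [[200, 197, 196], [223, 221, 221], [225, 224, 223], [224, 223, 222], [223, 222, 221], [60, 58, 58]]
mark 0.2 [[40, 37, 35], [76, 72, 73], [76, 76, 75], [142, 137, 138], [194, 191, 190], [35, 35, 34]]
mark 0.4 [[92, 89, 85], [44, 40, 38], [35, 31, 33], [42, 36, 39], [75, 73, 72], [34, 33, 30]]
mark 1.4 [[142, 139, 134], [115, 112, 108], [30, 27, 29], [28, 23, 17], [25, 21, 25], [34, 32, 32]]
finger 0.0 [[202, 189, 192], [196, 187, 189], [200, 190, 192], [197, 186, 189], [200, 188, 192], [166, 156, 158]]
finger 0.2 [[144, 67, 36], [137, 66, 38], [155, 75, 41], [120, 81, 73], [136, 121, 121], [101, 95, 97]]
finger 0.4 [[157, 75, 35], [164, 75, 31], [164, 76, 34], [157, 73, 35], [74, 43, 25], [95, 95, 89]]
finger 1.4 [[152, 147, 142], [149, 145, 141], [147, 144, 137], [151, 147, 140], [143, 138, 134], [142, 139, 133]]
bin bbox [ 262  144  117  116 8925] front-left [0.6336 0.2721 0.046 ]
```

The keeper is shut over the flange at joint 0. Now the keypad, with the gripper closed: going above the white key (0.617,-0.124).

>>> arm_command(plan=[[0,2,-38,0,-0.1],[0,4,-76,0,-0.2],[0,6,-114,0,-0.2],[0,8,-152,0,-0.2],[0,10,-190,0,-0.2]])

```text
clock: 36.2
ee_pos: [0.6125, 0.0042, 0.3079]
ee_rot: [0.997, -0.075, -0.0, 0.0]
ft_force: [0.8, -0.5, 0.4]
gripper_width: 0.0007
finger_force: 0.0
```

>>> arm_command(plan=[[0,2,-38,0,0],[0,4,-76,-10,0],[0,6,-110,-20,0],[0,6,-130,-50,0],[0,6,-130,-85,0]])

```text
clock: 36.62
ee_pos: [0.6197, -0.1294, 0.2239]
ee_rot: [0.997, -0.077, 0.003, 0.001]
ft_force: [-0.4, 0.6, -0.4]
gripper_width: 0.0001
finger_force: 0.0
```

>>> arm_command(plan=[[0,0,0,-35,0],[0,0,0,-70,0],[0,0,0,-105,0],[0,0,0,-130,0],[0,0,0,-130,0]])

```text
clock: 37.03
ee_pos: [0.6144, -0.1236, 0.0868]
ee_rot: [0.997, -0.075, -0.006, -0.001]
ft_force: [-1.1, 0.3, 0.5]
gripper_width: 0.0002
finger_force: 0.0
```

>>> arm_command(plan=[[0,0,0,0,0],[0,0,0,0,0],[0,0,0,0,0],[0,0,0,0,0],[0,0,0,0,0]])

```text
clock: 37.45
ee_pos: [0.6184, -0.124, 0.0957]
ee_rot: [0.997, -0.075, 0.002, 0.0]
ft_force: [-0.1, -0.4, -0.0]
gripper_width: 0.0001
finger_force: 0.0
```

```bash
python3 - <<'E'
from h import *
s=state();print(s["clock"],s["ee_pos"],s["ee_rot"],s["ft_force"],s["gripper_width"])
c=calibration("wrist");im=grab_frame("wrist");cv2.imwrite("pics/w18.png",im)
h=cv2.cvtColor(im,cv2.COLOR_BGR2HSV)
for n,lo,hi in(("green",(50,120,50),(80,255,255)),("blue",(108,120,50),(125,255,255)),("red",(0,150,80),(8,255,255)),("purple",(126,80,50),(145,255,255)),("white",(0,0,200),(179,30,255))):
    print(n);blobs(c,im,lo,hi,.035,150)
E
```

```text
37.45 [ 0.61839927 -0.12399253  0.09568013] [ 9.97218371e-01 -7.45186732e-02  1.55073168e-03  2.86970653e-04] [-0.11642619 -0.35941716 -0.04249743] 7.303213961063226e-05
green
   [477  73  17  17 230] [484.7  81.1] [ 696.1 -241.6]
   [ 431  207   38   35 1185] [449.3 224.4] [ 603.4 -218.5]
blue
   [ 369  141   42   40 1569] [389.5 160.3] [ 655.8 -179.6]
red
   [ 366  206   38   36 1175] [384.6 224.2] [ 610.5 -172.7]
purple
   [ 300  140   42   41 1603] [320.4 159.9] [ 663.  -133.9]
white
   [303 210  34  31 929] [319.8 223.6] [ 617.9 -126.9]
```

White key at (618,-126), green (603,-218), blue (656,-179). Pressing white in steps.

>>> arm_command(plan=[[0,0,-2,-15,0],[0,0,-2,-28,0],[0,0,-2,-36,0],[0,0,-2,-36,0],[0,0,-2,-36,0]])

```text
clock: 37.92
ee_pos: [0.6175, -0.1257, 0.058]
ee_rot: [0.997, -0.074, -0.0, 0.0]
ft_force: [0.1, 0.7, -0.3]
gripper_width: 0.0003
finger_force: 0.0
```

>>> arm_command(plan=[[0,0,0,-3,0],[0,0,0,-6,0],[0,0,0,-8,0],[0,0,0,-8,0],[0,0,0,-8,0]])

```text
clock: 38.33
ee_pos: [0.6184, -0.126, 0.0507]
ee_rot: [0.997, -0.075, 0.001, 0.0]
ft_force: [1.0, -1.0, 3.5]
gripper_width: 0.0005
finger_force: 1.5
```

>>> arm_command(plan=[[0,0,0,-1,0],[0,0,0,-2,0],[0,0,0,-2,0],[0,0,0,-2,0],[0,0,0,-2,0]])

```text
clock: 38.75
ee_pos: [0.6184, -0.126, 0.049]
ee_rot: [0.997, -0.075, 0.001, 0.0]
ft_force: [1.1, 0.2, 7.3]
gripper_width: 0.0
finger_force: 3.3
```

White bottomed (7.3 N). Lifting and going to blue.

>>> arm_command(plan=[[0,0,0,15,0],[0,0,0,35,0],[0,18,-26,35,0],[0,38,-53,35,0],[0,38,-53,35,0]])

```text
clock: 39.17
ee_pos: [0.6583, -0.183, 0.083]
ee_rot: [0.997, -0.076, 0.002, 0.001]
ft_force: [0.0, 0.3, -0.5]
gripper_width: -0.0002
finger_force: 0.0
```

>>> arm_command(plan=[[0,0,0,0,0],[0,0,0,0,0],[0,0,0,-12,0],[0,0,0,-25,0],[0,0,0,-25,0]])

```text
clock: 39.58
ee_pos: [0.6529, -0.1772, 0.0545]
ee_rot: [0.997, -0.074, -0.003, -0.001]
ft_force: [0.2, 0.6, -0.8]
gripper_width: -0.0
finger_force: 0.0
```

>>> arm_command(plan=[[0,0,0,-3,0],[0,0,0,-6,0],[0,0,0,-9,0],[0,0,0,-10,0],[0,0,0,-10,0]])

```text
clock: 40.0
ee_pos: [0.6552, -0.1782, 0.049]
ee_rot: [0.997, -0.075, -0.0, -0.0]
ft_force: [-3.5, 2.6, 5.9]
gripper_width: -0.0003
finger_force: 2.8
```

Blue pressed (5.9 N). On to green.

>>> arm_command(plan=[[0,0,0,15,0],[0,0,0,35,0],[0,-26,-20,35,0],[0,-53,-39,35,0],[0,-53,-39,35,0]])

```text
clock: 40.42
ee_pos: [0.5983, -0.2201, 0.0833]
ee_rot: [0.997, -0.076, -0.002, 0.001]
ft_force: [-0.3, 0.9, -0.5]
gripper_width: 0.0001
finger_force: 0.0
```

>>> arm_command(plan=[[0,0,0,0,0],[0,0,0,0,0],[0,0,0,-12,0],[0,0,0,-25,0],[0,0,0,-25,0]])

```text
clock: 40.83
ee_pos: [0.6016, -0.2165, 0.0547]
ee_rot: [0.997, -0.074, -0.002, -0.001]
ft_force: [0.1, 0.7, -0.6]
gripper_width: -0.0001
finger_force: 0.0
```

>>> arm_command(plan=[[0,0,0,-3,0],[0,0,0,-6,0],[0,0,0,-9,0],[0,0,0,-10,0],[0,0,0,-10,0]])

```text
clock: 41.25
ee_pos: [0.603, -0.2173, 0.0491]
ee_rot: [0.997, -0.075, 0.001, -0.0]
ft_force: [-0.4, 3.4, 6.5]
gripper_width: -0.0001
finger_force: 2.6
```

Green pressed (6.5 N). Lifting clear and checking everything before I hand in.

>>> arm_command(plan=[[0,0,0,15,0],[0,0,0,50,0],[0,-10,0,85,0],[0,-20,0,120,0],[0,-30,0,150,0]])

```text
clock: 41.67
ee_pos: [0.5728, -0.218, 0.2005]
ee_rot: [0.997, -0.074, 0.001, 0.001]
ft_force: [0.6, -0.0, -0.3]
gripper_width: 0.0002
finger_force: 0.0
```

>>> arm_command(plan=[[0,0,0,0,0],[0,0,0,0,0],[0,0,0,0,0],[0,0,0,0,0],[0,0,0,0,0]])

```text
clock: 42.08
ee_pos: [0.5721, -0.2175, 0.1962]
ee_rot: [0.997, -0.074, -0.001, -0.0]
ft_force: [-0.3, 0.3, 0.5]
gripper_width: 0.0002
finger_force: 0.0
```

```bash
python3 - <<'E'
from h import *
print(state()["clock"],state()["ee_pos"])
a=cv2.imread("pics/scene17.png");n=grab_frame("scene");sd=grab_frame("side");s0=cv2.imread("pics/side0.png")
for nm,im in(("scene",n),("side",sd)):
    print(nm,"blue");blobs(calibration(nm),im,(105,120,30),(125,255,255),.1,30)
# fresh vial pixels: whitish inside the hung bin, scene view
h=cv2.cvtColor(n,cv2.COLOR_BGR2HSV)
m=cv2.inRange(h,(0,0,130),(179,90,255));m2=np.zeros_like(m);m2[232:308,195:289]=m[232:308,195:289]
k,l,st,ce=cv2.connectedComponentsWithStats(m2)
print([ (st[i].tolist(),ce[i].round().tolist()) for i in range(1,k) if st[i,4]>15])
# expected cap positions in hung bin (lean 0.1: front end lower)
x=np.array([.9987,.052,0]);y=np.array([-.052,.9987,0]);E=np.array([.658,.195,.160])-.0155*x
for lx,ly in((46,-28),(-46,-28),(-46,28)):
    for lz in(45,80):
        dx,dz=(lx-104)/1000,(lz-84)/1000
        X=E+x*(dx+.1*-dz*-1*-1)+y*ly/1000+np.array([0,0,dz+.1*dx])
        print(lx,ly,lz,[(c,np.round(proj(calibration(c),X)).astype(int).tolist(),i[int(proj(calibration(c),X)[1]),int(proj(calibration(c),X)[0])].tolist()) for c,i in(("scene",n),("side",sd))])
E
```

```text
42.0833 [ 0.57214403 -0.2175487   0.1961749 ]
scene blue
   [277 223  11   7  55] [282.2 226.2] [580.8 -56. ]
   [ 195  232   94   76 3589] [235.3 270.4] [556.7 201.6]
   [ 35 263   9   8  44] [ 40.3 266.2] [983.1 408.1]
side blue
   [165 131  74  11 220] [199.1 135.5] [343.2 492.3]
   [ 246  135   64   54 1466] [282.1 163.6] [551.2 171.6]
   [354 231  11   8  60] [359.  234.3] [ 605.5 -250.3]
[([199, 232, 23, 7, 85], [208.0, 234.0]), ([278, 232, 11, 8, 64], [284.0, 235.0]), ([195, 236, 5, 9, 29], [196.0, 239.0]), ([195, 246, 4, 7, 16], [196.0, 248.0]), ([226, 248, 9, 19, 136], [230.0, 257.0]), ([246, 260, 27, 29, 402], [261.0, 274.0]), ([270, 281, 14, 19, 102], [277.0, 290.0]), ([195, 290, 24, 18, 239], [206.0, 301.0])]
46 -28 45 [('scene', [233, 254], [193, 175, 165]), ('side', [294, 158], [154, 148, 145])]
46 -28 80 [('scene', [234, 242], [159, 68, 22]), ('side', [292, 149], [137, 72, 45])]
-46 -28 45 [('scene', [266, 266], [208, 200, 193]), ('side', [268, 168], [151, 128, 116])]
-46 -28 80 [('scene', [267, 254], [160, 68, 17]), ('side', [267, 159], [124, 63, 40])]
-46 28 45 [('scene', [254, 278], [174, 143, 126]), ('side', [262, 160], [147, 142, 135])]
-46 28 80 [('scene', [254, 265], [148, 60, 15]), ('side', [260, 151], [133, 72, 46])]
```

All three vials stand in the hung bin (white body below, blue cap above, where predicted). No blue cap remains on the worktop.

```bash
python3 -c "
from rig import *
print(sign_off())"
```

```text
the job is handed in; nothing more can be done
None
```

Done and handed in at about 42 s: the three blue-capped vials present stand in the bin, which hangs on the top louvre with the keeper shut over its lip; white, blue and green were then pressed in that order.

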